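# Set the tool rest to the bowl blank on a wood lathe

### The arm

A 6-joint arm with a two-finger parallel gripper is mounted at the origin on the work surface. World frame = base frame: x ahead of the robot, y to its left, z up, the work surface at z = 0. Lengths are in m, angles in rad, forces in N, time in s.
With the tool pointing down it reaches from about 0.35 to 0.975 m from the base axis. Payload 4.9 kg.
Tool frame: the origin (TCP) lies on the mounting face of the last link; the fingertips stand 173 mm ahead of it and the grasp point (between the pads) lies 155 mm ahead of it; z points along the fingers, y is the direction in which the jaws open and shut (so a half turn about z gives the same grasp; the last joint's range is limited). The gripper opens to 85 mm and grips with 20 to 120 N. Pads are 22 mm wide; open, the fingers measure 114 mm over their backs; the gripper's body (76 mm by 85 mm) begins 54 mm behind the grasp point. The pads swing forward as they close: fully open they stand 13 mm farther back than shut.
Start: joints at [1.046, 0.053, 1.613, -0, 1.476, -0.119], TCP at [0.247, 0.574, 0.405] pointing down, gripper open.
Joint ranges: [-3.01, 3.01], [-1.01, 2.22], [0.06, 2.58], [-1.02, 4.17], [0.09, 2.62], [-3.14, 3.14]. Speed limits (rad/s): [2.57, 2.57, 3.14, 3.14, 3.14, 3.14].

### API

Orientations are given as a rotation vector (axis times angle).
In Python, from station import ctrl gives the robot as it stands. The module is installed in compiled form; this text tells all that it offers.
- The arm moves only by the tool jog_arm, never from a script. Its argument "steps" is a list of rows, each a list of 2 entries, a list of its own where there are three numbers: the shift along the tool's x, y, z in cm, then the turn, a rotation vector about the tool's x, y, z in degrees. In form: [[[tx, ty, tz], [rx, ry, rz]], ...]. A call has 1 to 8 rows; each row shifts and turns the pose as measured when the row begins, along the tool's axes as they then stand; what a row does not reach is not made up. A row lasts 1/10 s, in which the tool goes at most 50 mm and 8.59 degrees, less where a joint would pass 70% of its speed; a pose out of reach is approached as far as the arm can. A call is refused whole if a number of a shift passes 5 or a number of a turn 8.59, either way. A call with a gripper value outside its range is refused whole. "fingers" is the gripper command: -1 is shut, 1 is fully open, values between are in proportion, set as the call begins (left out, the last holds). The fingers move at their own pace and stop on an object; "grip_force" is the grip in N (left out, the last holds). Time passes only in rows, so rows that do not move let the fingers close. It gives the time, the measured TCP pose, the force and the opening at its end, in the units of the state.
- ctrl.get_obs(): the state, without advancing time (a new reading comes with each control period).
- ctrl.get_image(name): name is "side" or "top"; returns the picture (400x640x3 uint8, red, green, blue); there is no depth.
- ctrl.camera_info(name): a dict with "K" (3x3 intrinsics, pixels), "dist_coeffs" ([k1, k2, p1, p2, k3] as OpenCV has them; the pictures are not rectified), "camera_from_world" (4x4, takes a point from world to camera coordinates). Camera axes: x right, y up, looking along -z (the intrinsics and any distortion apply to the point x, -y, -z); pixel columns grow to the right and rows downward; lengths in m; the calibration is good to about 2 mm. A picture is of the moment at which its call begins. camera_info takes no time and is no camera call.
- ctrl.finish_job(): hands the job in, once; it reports no verdict.
The state is a dict: "t": time; "q": joint angles; "dq": joint speeds; "effort": joint torques, N m; "tool_pos": TCP position; "tool_rot": TCP orientation; "contact_force": force on the tool from outside, world axes, zero at the start; "wrist_torque": the same for the moment, N m; "opening": finger opening in m.
Only numpy, scipy, OpenCV 4.12 (cv2) and the standard library are available. Lean on these libraries where they do the work, as an engineer would, in place of code of your own. Each camera call takes 0.05 s, during which the arm holds its last target.

### The job

A bowl blank has been mounted on the wood lathe and the slack, unclamped tool rest is still parked on the bed between blank and tailstock. Slide the rest on the bed, without lifting it, round the blank until it stands square in front of the rim, still about 5 cm off the wood, and let go of it there; then, as there is no room left for fingers between bar and wood, push it in from the front until its bar lies parallel to the rim, centred on the blank's thickness and about 10 mm clear of the wood. Neither the rest nor the robot may touch the blank, headstock or tailstock, and the things lying on the bench stay where they are.

Things in the scene. Friction and masses are not known exactly. Their poses are not given: they have to be found in the camera images.
- lathe: Bench wood lathe, fixed. Origin on the bench under the middle of the bed; x points away from the operator (robot) side, y along the bed to the headstock, z up. Bed: two flat steel ways 100 mm above the bench, 900 mm long, 160 mm wide over all (x -80 to 80) with a 70 mm slot between. Spindle axis along y at x 0, 125 mm above the ways.
- headstock: Grey headstock at the +y end of the bed, fixed. Origin on the ways at its face towards the blank (y 205 mm in the lathe's frame), same axes; body 150 mm wide (x), 200 mm long (0 to +y), 215 mm high, with a switch plate that stands out to x -93 mm on its front.
- blank: Bowl blank, a pale wooden disc 160 mm in diameter and 95 mm thick on a 90 mm faceplate, fixed on the spindle. Origin at its centre (lathe frame x 0, y 122.5, z 225 mm); its axis is y, same axes as the lathe. Its underside is 45 mm above the ways, so the foot of the tool rest passes below it.
- blank_rim (a point): The foremost point of the blank's rim (operator side), in the middle of its thickness, at spindle height; axes as the lathe. The rest has to end in front of this point.
- tailstock: Grey tailstock, fixed near the -y end of the bed. Origin on the ways under its middle, axes as the lathe; base 150 mm (x) by 100 mm (y), body 70 mm wide, 160 mm high, a lever above to 210 mm; its pointed centre reaches 139 mm from the origin towards the blank (+y) at spindle height; a 110 mm handwheel at its far end.
- tool_rest: Tool rest, loose, about 0.85 kg, slides on the ways with 1.5 to 3 N. Origin under its foot; when set, its axes agree with the lathe's. Foot 52 mm wide, 20 mm thick, x -85 to 120 mm (74 wide, 28 thick behind x 35). Centre of mass about x 30 mm: it tips if that leaves the bed. At x -85 mm stands a socket (44 mm round, 56 mm high) with a 20 mm post that carries the bar.
- rest_edge (a point): Middle of the rear face (towards the blank) of the rest's steel bar: tool_rest frame (-78, 0, 110) mm, axes as tool_rest. The bar is 150 mm long along y, 14 mm thick (x -92 to -78), 95 to 125 mm above the ways, its top at spindle height; it can be gripped from above across its 14 mm.
- gouge: Turning gouge with wooden handle, 416 mm long, 32 mm high, lying on the bench in front of the lathe. Leave alone.
- tin: Aluminium wax tin, 87 mm in diameter, 54 mm high, standing on the bench. Origin at the centre of its underside. Leave alone.
- calipers: Flat steel outside calipers, 160 by 90 mm, 10 mm high, lying on the bench. Leave alone.
There are look-alikes about, which are no part of the job. Leave any turquoise look-alike of the tool_rest alone.

How it is judged:
On the way:
1. the rest stands in front of the rim, let go, with room for fingers: rear face of the bar 20 to 80 mm before the rim, middle within 35 mm of the blank's middle, parallel within 0.2 rad, fingers off it (x of rest_edge in the frame of blank_rim between -0.08 and -0.02 m and y of rest_edge in the frame of blank_rim between -0.035 and 0.035 m and angle between the y axis of tool_rest and the y axis of lathe, either way round below 0.2 rad and contact force between each of the arm, the fingers and tool_rest below 0.1 N), for 0.2 s.
At the end, for the whole second after the job is handed in: The tool rest stands flat and still on the ways, let go, its bar in front of the rim with its rear face 3 to 18 mm clear of the wood, parallel to the rim within 0.1 rad and centred on the blank's thickness within 20 mm (x of rest_edge in the frame of blank_rim between -0.018 and -0.003 m and y of rest_edge in the frame of blank_rim between -0.02 and 0.02 m and angle between the y axis of tool_rest and the y axis of lathe, either way round below 0.1 rad and angle between tool_rest's own z axis and vertical below 0.05 rad and linear speed of tool_rest below 0.01 m/s); the robot touches nothing.
It fails at once if the blank is touched (contact force between anything else and blank above 1 N).
It fails at once if the headstock is touched (contact force between anything else and headstock above 1 N).
It fails at once if the tailstock is touched (contact force between anything else and tailstock above 1 N).
It fails at once if the tool rest is lifted more than 12 mm off the ways, tipped more than 0.15 rad or dropped off them (z of tool_rest in the frame of lathe above 0.112 m or z of tool_rest in the frame of lathe below 0.09 m or angle between tool_rest's own z axis and vertical above 0.15 rad).
It fails at once if the gouge, tin or calipers are moved more than 30 mm (distance of any of gouge, tin, calipers from where it was at the start of the episode above 0.03 m).
It also fails if it takes over 61 s, if anything falls off the work surface, if the arm or the gripper's body presses on something with over 40 N, if the wrist force passes 120 N, or if a joint passes its speed limit or range.

## Working session

There is one attempt and no reset: what is moved stays moved. The work goes in short steps, Python scripts to look and compute and a tool call to move; the robot and the scene stay as the last step left them, time stands still between calls to the robot, and variables do not carry over. Pictures are saved under pics/ and viewed, and the job is handed in when it is done.

Besides the shell and the picture viewer there is one more tool, called after "Emit:" as name([rows], argument=value, ...), one row to a line, values as JSON. jog_arm: Moves the arm, as the interface text tells. Its arguments: {"type":"object","properties":{"steps":{"type":"array","items":{"type":"array"}},"fingers":{"type":"number"},"grip_force":{"type":"number"}},"required":["steps"]}

```bash
mkdir -p pics; cat > h.py <<'E'
import numpy as np, cv2
from station import ctrl
def save(n,im): cv2.imwrite('pics/'+n+'.png',cv2.cvtColor(im,cv2.COLOR_RGB2BGR))
def ray(cam,px):
    c=ctrl.camera_info(cam);K=np.array(c['K']);d=np.array(c['dist_coeffs']);T=np.array(c['camera_from_world'])
    p=cv2.undistortPoints(np.array(px,float).reshape(-1,1,2),K,d).reshape(-1,2)
    v=np.c_[p[:,0],-p[:,1],-np.ones(len(p))]
    return -T[:3,:3].T@T[:3,3], v@T[:3,:3]
def onz(cam,px,z):
    o,v=ray(cam,px); return o+v*((z-o[2])/v[:,2])[:,None]
def proj(cam,P):
    c=ctrl.camera_info(cam);K=np.array(c['K']);d=np.array(c['dist_coeffs']);T=np.array(c['camera_from_world'])
    q=np.array(P,float).reshape(-1,3)@T[:3,:3].T+T[:3,3]; q=q*[1,-1,-1]
    return cv2.projectPoints(q,np.zeros(3),np.zeros(3),K,d)[0].reshape(-1,2)
E
python3 - <<'E'
from h import *
np.set_printoptions(precision=4,suppress=True)
print(ctrl.get_obs())
for n in('side','top'):
    save(n+'0',ctrl.get_image(n)); c=ctrl.camera_info(n); print(c)
E
```

```text
{'t': 0.0, 'q': array([ 1.046 ,  0.0534,  1.6143, -0.    ,  1.476 , -0.119 ]), 'dq': array([ 0.0011,  0.0002, -0.0016, -0.0003,  0.0009, -0.    ]), 'effort': array([  0.0004, -39.3669, -37.0182,   0.0001,   0.0067,   0.    ]), 'tool_pos': array([0.2466, 0.574 , 0.4034]), 'tool_rot': array([-0.6329, -3.0765,  0.0031]), 'contact_force': array([ 0.0376, -0.4166,  0.0592]), 'wrist_torque': array([ 0.0136,  0.0197, -0.0333]), 'opening': 0.08543469918971612}
{'K': array([[496.1925,   0.    , 322.3172],
       [  0.    , 496.1925, 203.4963],
       [  0.    ,   0.    ,   1.    ]]), 'dist_coeffs': array([-0.0662,  0.    ,  0.    ,  0.    ,  0.    ]), 'camera_from_world': array([[-0.77  , -0.6379,  0.0146,  0.3304],
       [ 0.322 , -0.3687,  0.872 , -0.2988],
       [-0.5508,  0.6762,  0.4893, -1.3811],
       [ 0.    ,  0.    ,  0.    ,  1.    ]])}
{'K': array([[462.6295,   0.    , 328.5532],
       [  0.    , 462.6295, 199.5832],
       [  0.    ,   0.    ,   1.    ]]), 'dist_coeffs': array([-0.0876,  0.    ,  0.    ,  0.    ,  0.    ]), 'camera_from_world': array([[ 0.0128, -0.9999, -0.001 , -0.0264],
       [ 0.9895,  0.0125,  0.1441, -0.4603],
       [-0.144 , -0.0028,  0.9896, -1.4135],
       [ 0.    ,  0.    ,  0.    ,  1.    ]])}
```

View pics/top0.png

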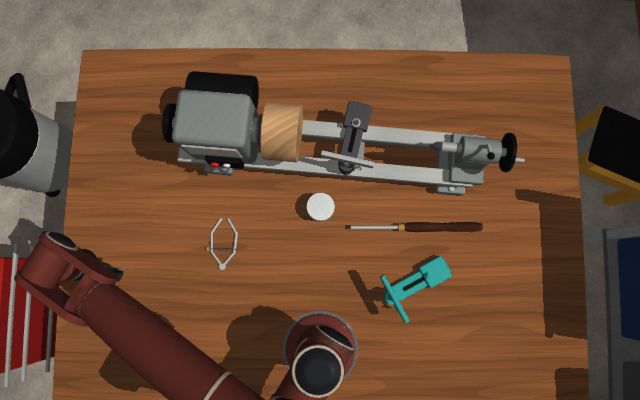

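View pics/side0.png

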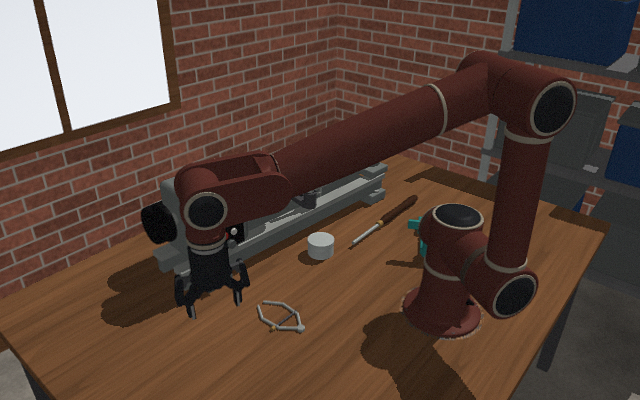

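Candidates: the grey/dark rest on the bed, top (350,140), and the turquoise look-alike on the bench, top (415,285). I choose the grey one on the bed and check it in a crop.

```bash
python3 - <<'E'
from h import *
im=cv2.imread('pics/top0.png')
cv2.imwrite('pics/crop0.png',cv2.resize(im[80:195,265:395],None,fx=6,fy=5.2,interpolation=cv2.INTER_CUBIC)[:598])
cv2.imwrite('pics/crop1.png',cv2.resize(im[60:210,160:360],None,fx=4,fy=4,interpolation=cv2.INTER_CUBIC))
cv2.imwrite('pics/crop2.png',cv2.resize(im[110:200,380:540],None,fx=5,fy=5,interpolation=cv2.INTER_CUBIC))
E
```

```text
(no output)
```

View pics/crop0.png

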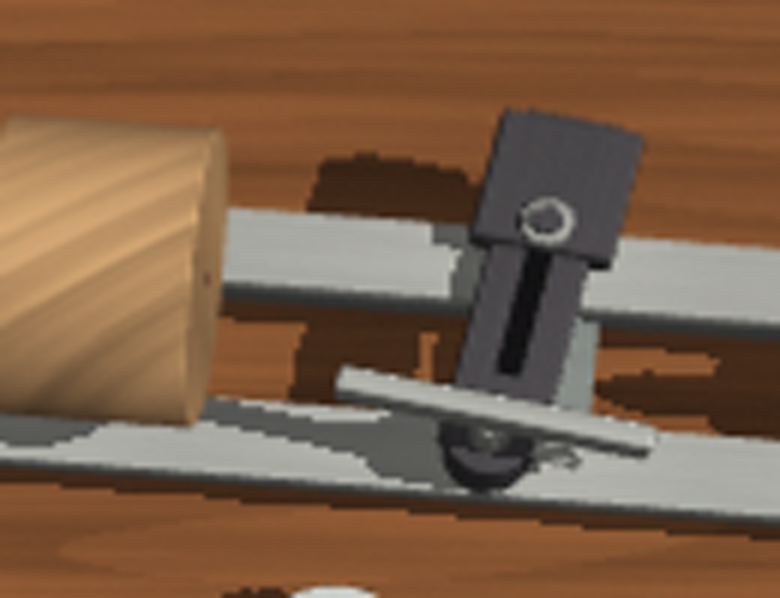

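View pics/crop1.png

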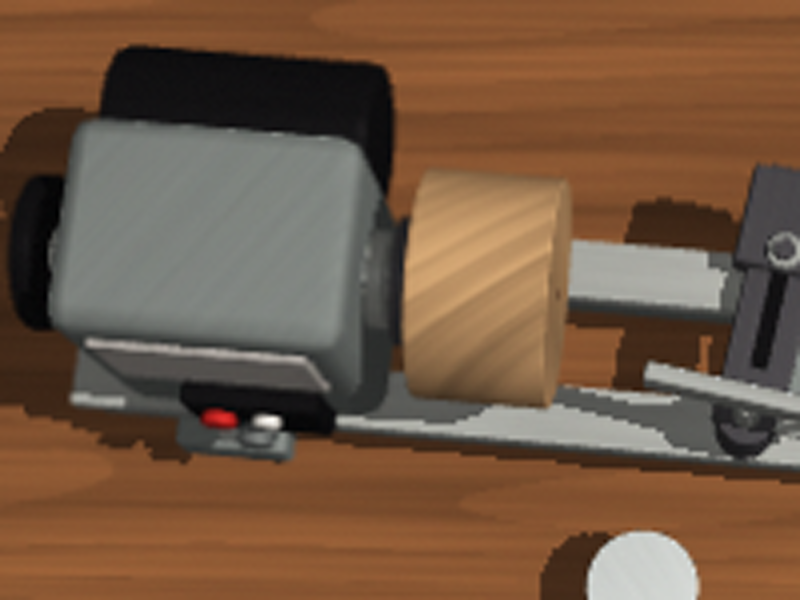

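View pics/crop2.png

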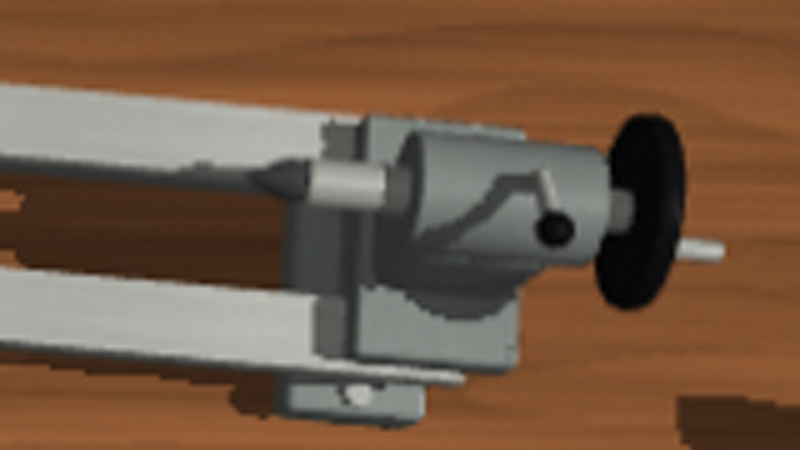

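```bash
python3 - <<'E'
from h import *
np.set_printoptions(precision=4,suppress=True)
f=onz('top',[(177.5,160.5),(243.8,167.2),(330,174),(380,178.4),(473,185.8)],0.1)
print(f)
print('len',np.linalg.norm(f[-1]-f[0]))
# slot edges/back edge at right part: back edge crop2 (0,85)->(380,127); crop0(780,255)?
b=onz('top',[(303.5,122),(380,127),(444,133)],0.1);print('back',b)
d=f[-1]-f[0];th=np.arctan2(d[0],-d[1]) # ydir = -d
y=-d[:2]/np.linalg.norm(d[:2]); x=np.array([y[1],-y[0]])
print('yaw',np.arctan2(-y[0],y[1]))
mid=(f[0]+f[-1])[:2]/2+0.08*x; print('origin',mid,'x',x,'y',y)
L=lambda p:np.c_[(p[:,:2]-mid)@x,(p[:,:2]-mid)@y]
print(L(f),L(b))
# bar top ends z=.225: crop0 px/6+265, /5.2+80
px=[(265+u/6,80+v/5.2) for u,v in [(340,368),(338,395),(655,432),(650,455)]]
print(px); B=onz('top',px,0.225); print('bar',B,L(B),np.linalg.norm(B[2]-B[0]))
# tailstock tip z .225
t=onz('top',[(380+250/5,110+180/5)],0.225);print('tip',t,L(t))
# blank front silhouette bottom corners z .225
g=onz('top',[(160+408/4,60+392/4),(160+548/4,60+405/4)],0.225);print('rim',g,L(g))
# foot rear corners top z .128
px=[(265+u/6,80+v/5.2) for u,v in [(503,110),(643,135)]]
r=onz('top',px,0.128);print('foot',r,L(r))
E
```

```text
[[ 0.5656  0.4417  0.1   ]
 [ 0.5466  0.2368  0.1   ]
 [ 0.5287 -0.024   0.1   ]
 [ 0.5172 -0.1745  0.1   ]
 [ 0.4985 -0.4564  0.1   ]]
len 0.9006265448031494
back [[ 0.6902  0.0592  0.1   ]
 [ 0.6774 -0.1753  0.1   ]
 [ 0.6618 -0.3722  0.1   ]]
yaw -0.07454953761856745
origin [ 0.6118 -0.0133] x [ 0.9972 -0.0745] y [0.0745 0.9972]
[[-0.08    0.4503]
 [-0.0837  0.2445]
 [-0.0821 -0.0169]
 [-0.0824 -0.1678]
 [-0.08   -0.4503]] [[ 0.0728  0.0781]
 [ 0.0775 -0.1567]
 [ 0.0766 -0.3542]]
[(321.6666666666667, 150.76923076923077), (321.3333333333333, 155.96153846153845), (374.1666666666667, 163.0769230769231), (373.3333333333333, 167.5)]
bar [[ 0.5683 -0.0003  0.225 ]
 [ 0.5536  0.0004  0.225 ]
 [ 0.5355 -0.1449  0.225 ]
 [ 0.5231 -0.1426  0.225 ]] [[-0.0444  0.0097]
 [-0.059   0.0093]
 [-0.0663 -0.1369]
 [-0.0789 -0.1355]] 0.14822197494990547
tip [[ 0.5863 -0.3001  0.225 ]] [[-0.0041 -0.2879]]
rim [[0.5461 0.1636 0.225 ]
 [0.538  0.0669 0.225 ]] [[-0.0788  0.1715]
 [-0.0796  0.0745]]
foot [[ 0.7487 -0.0783  0.128 ]
 [ 0.7345 -0.1489  0.128 ]] [[ 0.1413 -0.0546]
 [ 0.1324 -0.1261]]
```

The crop shows the dark foot with clamp nut and slot, plus the steel bar with ends at top (321,153) and (374,165): the real rest. The sizes agree with what was given (bed 900.6 mm, bar 148 mm, rim at lathe x -79, y 123). Next I plan the approach.

```bash
cat >> h.py <<'E'
from scipy.spatial.transform import Rotation as R
np.set_printoptions(precision=4,suppress=True)
O=np.array([0.6108,-0.0133]);X=np.array([0.9972,-0.0745]);Y=np.array([0.0745,0.9972]);LY=-0.0745
def W(lx,ly): return O+lx*X+ly*Y
def L(p): p=np.atleast_2d(p)[:,:2]; return np.c_[(p-O)@X,(p-O)@Y]
def Rt(yaw,s=1): # tool down, tool y along +-restx
    y=s*np.array([np.cos(yaw),np.sin(yaw),0]); z=np.array([0,0,-1.]); return R.from_matrix(np.c_[np.cross(y,z),y,z])
def st():
    o=ctrl.get_obs(); r=R.from_rotvec(o['tool_rot']);p=o['tool_pos']
    print('t',round(o['t'],2),'p',p,'lathe',L(p),'z',r.as_matrix()[:,2],'yaw_y',np.arctan2(*r.as_matrix()[[1,0],1]),'F',o['contact_force'],'op',o['opening'],'q',o['q'])
    return p,r
def plan(wps,step=4.5):
    p,r=st()
    for tp,tr in wps:
        d=(r.inv()*tr).as_rotvec(degrees=True); D=np.array(tp)-p
        n=max(1,int(np.ceil(max(np.linalg.norm(D)*100/step,np.linalg.norm(d)/7))))
        for i in range(n):
            ri=r*R.from_rotvec(d*i/n,degrees=True)
            print([list(np.round(ri.inv().apply(D/n*100),1)),list(np.round(d/n,1))],end=', ')
        print(n); p,r=np.array(tp),tr
E
python3 - <<'E'
from h import *
p,r=st()
yaw=LY-0.1425
for s in(1,-1): print(s,(r.inv()*Rt(yaw,s)).as_rotvec(degrees=True))
b=W(-0.061,-0.0633);print(b)
s=min((1,-1),key=lambda s:(r.inv()*Rt(yaw,s)).magnitude())
plan([((0.39,0.10,0.44),Rt(yaw,s)),((0.44,-0.0633,0.44),Rt(yaw,s)),((b[0],b[1],0.44),Rt(yaw,s))])
E
```

```text
t 0.1 p [0.2466 0.574  0.4036] lathe [[-0.4069  0.5586]] z [-0.0009 -0.0016 -1.    ] yaw_y 1.1650009286712706 F [-0.4926  0.5795  0.8148] op 0.08522240248035269 q [ 1.046   0.0533  1.6141 -0.      1.476  -0.119 ]
1 [-0.0957  0.0624 79.1828]
-1 [  -0.0657   -0.1008 -100.8172]
[ 0.5453 -0.0719]
t 0.1 p [0.2466 0.574  0.4036] lathe [[-0.4069  0.5586]] z [-0.0009 -0.0016 -1.    ] yaw_y 1.1650009286712706 F [-0.4926  0.5795  0.8148] op 0.08522240248035269 q [ 1.046   0.0533  1.6141 -0.      1.476  -0.119 ]
[[np.float64(-2.7), np.float64(-3.2), np.float64(-0.3)], [np.float64(-0.0), np.float64(0.0), np.float64(6.6)]], [[np.float64(-3.0), np.float64(-2.8), np.float64(-0.3)], [np.float64(-0.0), np.float64(0.0), np.float64(6.6)]], [[np.float64(-3.3), np.float64(-2.5), np.float64(-0.3)], [np.float64(-0.0), np.float64(0.0), np.float64(6.6)]], [[np.float64(-3.6), np.float64(-2.1), np.float64(-0.3)], [np.float64(-0.0), np.float64(0.0), np.float64(6.6)]], [[np.float64(-3.8), np.float64(-1.6), np.float64(-0.3)], [np.float64(-0.0), np.float64(0.0), np.float64(6.6)]], [[np.float64(-3.9), np.float64(-1
[... 813 characters left out ...]
t64(0.0), np.float64(0.0), np.float64(0.0)]], [[np.float64(-3.7), np.float64(2.1), np.float64(0.0)], [np.float64(0.0), np.float64(0.0), np.float64(0.0)]], [[np.float64(-3.7), np.float64(2.1), np.float64(0.0)], [np.float64(0.0), np.float64(0.0), np.float64(0.0)]], [[np.float64(-3.7), np.float64(2.1), np.float64(0.0)], [np.float64(0.0), np.float64(0.0), np.float64(0.0)]], 4
[[np.float64(0.5), np.float64(3.5), np.float64(0.0)], [np.float64(0.0), np.float64(0.0), np.float64(0.0)]], [[np.float64(0.5), np.float64(3.5), np.float64(0.0)], [np.float64(0.0), np.float64(0.0), np.float64(0.0)]], [[np.float64(0.5), np.float64(3.5), np.float64(0.0)], [np.float64(0.0), np.float64(0.0), np.float64(0.0)]], 3
```

Emit:
jog_arm([
  [[-2.7, -3.2, -0.4], [0, 0, 6.6]],
  [[-3.0, -2.8, -0.4], [0, 0, 6.6]],
  [[-3.3, -2.5, -0.4], [0, 0, 6.6]],
  [[-3.6, -2.1, -0.3], [0, 0, 6.6]],
  [[-3.8, -1.6, -0.3], [0, 0, 6.6]],
  [[-3.9, -1.2, -0.3], [0, 0, 6.6]],
  [[-4.1, -0.7, -0.3], [0, 0, 6.6]],
  [[-4.1, -0.3, -0.3], [0, 0, 6.6]],
], fingers=1, grip_force=100)

```text
t: 0.9
tool_pos: [0.3387, 0.2486, 0.4258]
tool_rot: [1.969, 2.448, -0.018]
contact_force: [0.2, 0.3, -0.5]
opening: 0.0855
```

```bash
cat >> h.py <<'E'
def plan(wps,step=4.5):
    p,r=st()
    for tp,tr in wps:
        d=(r.inv()*tr).as_rotvec(degrees=True); D=np.array(tp)-p
        n=max(1,int(np.ceil(max(np.linalg.norm(D)*100/step,np.linalg.norm(d)/7))))
        for i in range(n):
            ri=r*R.from_rotvec(d*i/n,degrees=True)
            print(str([list(map(float,np.round(ri.inv().apply(D/n*100),2))),list(map(float,np.round(d/n,1)))]),end=', ')
        print(n); p,r=np.array(tp),tr
E
python3 - <<'E'
from h import *
yaw=LY-0.1425
plan([((0.42,-0.03,0.44),Rt(yaw)),((0.5453,-0.0719,0.44),Rt(yaw))],4.8)
E
```

```text
t 0.9 p [0.3387 0.2486 0.4258] lathe [[-0.2909  0.2409]] z [-0.007  -0.0092 -0.9999] yaw_y 0.2159504013551785 F [ 0.1528  0.2658 -0.545 ] op 0.08551295105002336 q [ 0.4569 -0.4799  2.0322 -0.0051  1.5997  0.2408]
[[-4.14, 0.28, -0.18], [-0.1, 0.1, 3.5]], [[-4.11, 0.54, -0.18], [-0.1, 0.1, 3.5]], [[-4.07, 0.79, -0.18], [-0.1, 0.1, 3.5]], [[-4.01, 1.04, -0.19], [-0.1, 0.1, 3.5]], [[-3.94, 1.29, -0.19], [-0.1, 0.1, 3.5]], [[-3.85, 1.53, -0.2], [-0.1, 0.1, 3.5]], [[-3.75, 1.76, -0.2], [-0.1, 0.1, 3.5]], 7
[[-0.46, 4.38, 0.0], [0.0, 0.0, 0.0]], [[-0.46, 4.38, 0.0], [0.0, 0.0, 0.0]], [[-0.46, 4.38, 0.0], [0.0, 0.0, 0.0]], 3
```

Emit:
jog_arm([
  [[-4.1, 0.3, -0.2], [0, 0, 3.5]],
  [[-4.1, 0.5, -0.2], [0, 0, 3.5]],
  [[-4.1, 0.8, -0.2], [0, 0, 3.5]],
  [[-4.0, 1.0, -0.2], [0, 0, 3.5]],
  [[-3.9, 1.3, -0.2], [-0.3, 0.3, 3.5]],
  [[-3.8, 1.5, -0.2], [-0.3, 0.3, 3.5]],
  [[-3.8, 1.8, -0.2], [0, 0, 3.5]],
  [[0, 0, 0], [0, 0, 0]],
])

```text
t: 1.7
tool_pos: [0.4174, -0.0449, 0.4395]
tool_rot: [2.466, 1.941, 0.007]
contact_force: [-0.7, 0.1, -1.0]
opening: 0.0855
```

```bash
python3 - <<'E'
from h import *
yaw=LY-0.1425
plan([((0.5453,-0.0719,0.44),Rt(yaw))],3)
E
```

```text
t 1.7 p [ 0.4174 -0.0449  0.4395] lathe [[-0.1906 -0.0459]] z [ 0.0055 -0.0003 -1.    ] yaw_y -0.23712226773107103 F [-0.719   0.0876 -1.0178] op 0.08549741645899234 q [-0.2851 -0.4909  2.0171  0.0013  1.61   -0.048 ]
[[0.08, 2.61, 0.0], [0.1, -0.0, -0.2]], [[0.07, 2.61, 0.0], [0.1, -0.0, -0.2]], [[0.05, 2.61, -0.0], [0.1, -0.0, -0.2]], [[0.04, 2.61, -0.0], [0.1, -0.0, -0.2]], [[0.03, 2.62, -0.01], [0.1, -0.0, -0.2]], 5
```

Emit:
jog_arm([
  [[0.1, 2.6, 0], [0.1, 0, -0.2]],
  [[0.1, 2.6, 0], [0.1, 0, -0.2]],
  [[0, 2.6, 0], [0, 0, -0.2]],
  [[0, 2.6, 0], [0, 0, -0.2]],
  [[0, 2.6, 0], [0, 0, -0.2]],
  [[0, 0, 0], [0, 0, 0]],
])

```text
t: 2.3
tool_pos: [0.5475, -0.0715, 0.4365]
tool_rot: [-2.446, -1.964, -0.001]
contact_force: [-0.7, 1.0, -0.7]
opening: 0.0852
```

```bash
python3 - <<'E'
from h import *
yaw=LY-0.1425
plan([((0.5453,-0.0719,0.37),Rt(yaw))],2.5)
save('top1',ctrl.get_image('top')); im=ctrl.get_image('side');save('side1',im); save('side1c',cv2.resize(im[120:300,200:480],None,fx=2.8,fy=2.8,interpolation=2))
E
```

```text
t 2.3 p [ 0.5475 -0.0715  0.4365] lathe [[-0.0587 -0.0628]] z [-0.0027  0.0039 -1.    ] yaw_y -0.21799882188070918 F [-0.6978  1.0218 -0.747 ] op 0.08517578756234837 q [-0.2653 -0.1376  1.7447  0.0031  1.5381 -0.0474]
[[-0.04, -0.06, 2.22], [-0.1, -0.1, -0.0]], [[-0.03, -0.07, 2.22], [-0.1, -0.1, -0.0]], [[-0.03, -0.07, 2.22], [-0.1, -0.1, -0.0]], 3
```

View pics/side1c.png

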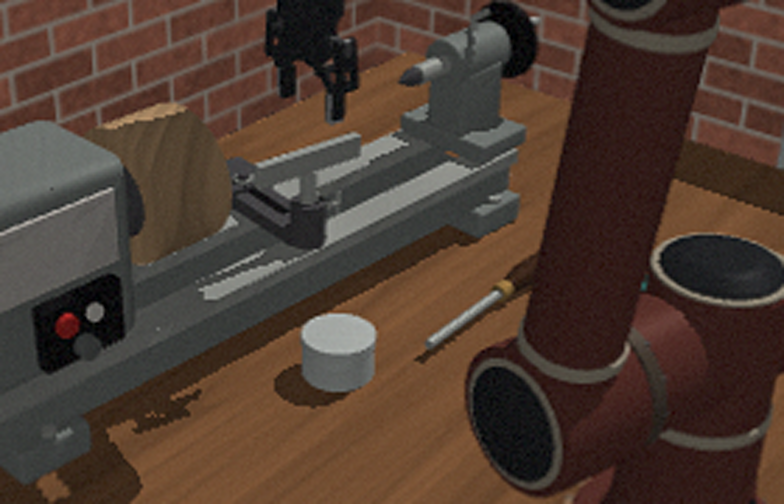

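View pics/top1.png

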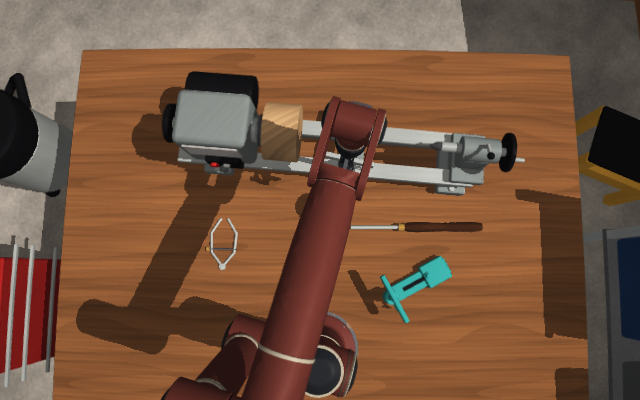

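The side crop shows the bar between side px about (286,182) and (328,169), with the open fingers above it. I check that against the top-view estimate.

```bash
python3 - <<'E'
from h import *
xr=np.array([np.cos(LY-.1425),np.sin(LY-.1425)]);yr=np.array([-xr[1],xr[0]])
c=W(-0.061,-0.0633)
P=[np.r_[c+dx*xr+dy*yr,0.225] for dx,dy in((-.007,-.075),(.007,-.075),(-.007,.075),(.007,.075))]
q=proj('side',P);print(q)
im=ctrl.get_image('side')[150:230,250:350].copy()
im=cv2.resize(im,None,fx=7,fy=7,interpolation=2)
for u,v in q: cv2.circle(im,(int((u-250+.5)*7),int((v-150+.5)*7)),4,(255,0,0),1)
save('barchk',im)
E
```

```text
[[329.2359 167.9788]
 [326.6332 166.5414]
 [292.325  179.8858]
 [289.8139 178.3036]]
```

View pics/barchk.png

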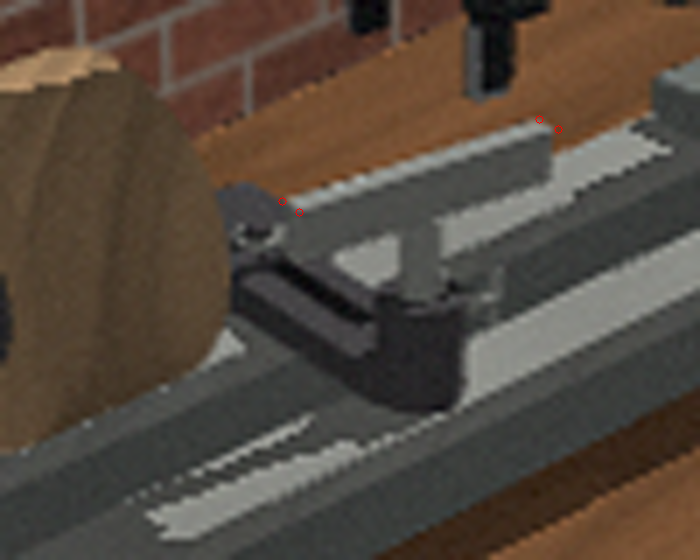

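Emit:
jog_arm([
  [[-0.1, -0.1, 2.2], [-0.1, -0.2, 0]],
  [[0, -0.1, 2.2], [-0.1, -0.1, 0]],
  [[0, 0, 2.0], [0, 0, 0]],
  [[0, 0, 0.3], [0, 0, 0]],
  [[0, 0, 0], [0, 0, 0]],
])

```text
t: 2.95
tool_pos: [0.5394, -0.069, 0.3709]
tool_rot: [2.444, 1.967, 0.001]
contact_force: [-0.0, 0.9, 0.5]
opening: 0.0856
```

```bash
python3 - <<'E'
from h import *
yaw=LY-0.1425
plan([((0.5453,-0.0719,0.37),Rt(yaw))],2.5)
E
```

```text
t 2.95 p [ 0.5394 -0.069   0.3709] lathe [[-0.067  -0.0609]] z [ 0.0037 -0.0031 -1.    ] yaw_y -0.2156304234980685 F [-0.04    0.8529  0.5464] op 0.08563468528985807 q [-0.2637 -0.1197  1.838  -0.0021  1.4189 -0.0477]
[[-0.16, 0.64, 0.1], [0.2, 0.1, 0.1]], 1
```

Emit:
jog_arm([
  [[0.2, 0.6, 0.1], [0.2, 0.2, 0.1]],
  [[0, 0, 0], [0, 0, 0]],
])

```text
t: 3.15
tool_pos: [0.5459, -0.068, 0.3723]
tool_rot: [2.448, 1.966, 0.006]
contact_force: [-0.2, -1.0, 0.1]
opening: 0.0852
```

```bash
python3 - <<'E'
from h import *
yaw=LY-0.1425
plan([((0.5453,-0.0719,0.37),Rt(yaw))],2.5)
E
```

```text
t 3.15 p [ 0.5459 -0.068   0.3723] lathe [[-0.0606 -0.0594]] z [ 0.0041  0.0006 -1.    ] yaw_y -0.21733374530840166 F [-0.2073 -1.0464  0.1376] op 0.08524362371442035 q [-0.2596 -0.1051  1.8223  0.0017  1.4206 -0.0425]
[[-0.39, 0.02, 0.23], [0.2, -0.1, -0.0]], 1
```

Emit:
jog_arm([
  [[-0.4, 0, 0.2], [0.2, 0, 0]],
  [[0, 0, 0], [0, 0, 0]],
])

```text
t: 3.35
tool_pos: [0.5456, -0.0722, 0.3721]
tool_rot: [2.448, 1.967, 0.005]
contact_force: [-0.6, 0.7, 0.0]
opening: 0.0853
```

Emit:
jog_arm([
  [[0, 0, 0], [0, 0, 0]],
  [[0, 0, 0], [0, 0, 0]],
  [[0, 0, 0], [0, 0, 0]],
  [[0, 0, 0], [0, 0, 0]],
  [[0, 0, 0], [0, 0, 0]],
  [[0, 0, 0], [0, 0, 0]],
], fingers=-0.3, grip_force=100)

```text
t: 3.95
tool_pos: [0.5458, -0.0726, 0.373]
tool_rot: [2.447, 1.966, 0.006]
contact_force: [0.3, 0.1, -0.3]
opening: 0.03
```

```bash
python3 - <<'E'
from h import *
yaw=LY-0.1425
plan([((0.5453,-0.0719,0.37),Rt(yaw))],2.5)
im=ctrl.get_image('side')
save('c1',cv2.resize(im[140:230,250:360],None,fx=6,fy=6,interpolation=2))
E
```

```text
t 3.95 p [ 0.5458 -0.0726  0.373 ] lathe [[-0.0604 -0.0639]] z [ 0.0044  0.0003 -1.    ] yaw_y -0.217462974148388 F [ 0.3136  0.1399 -0.3227] op 0.030036097333662217 q [-0.2676 -0.1045  1.8205  0.0015  1.4213 -0.0504]
[[0.05, -0.07, 0.3], [0.2, -0.1, -0.0]], 1
```

View pics/c1.png

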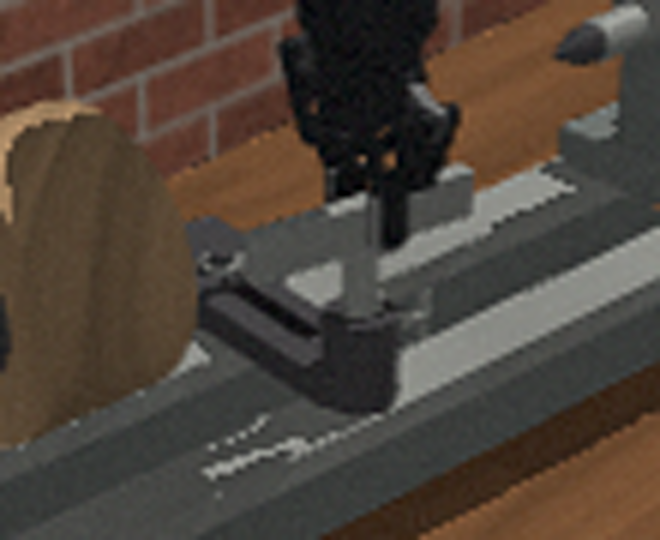

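The crop shows the bar between the fingers, near its middle. I close the grip.

Emit:
jog_arm([
  [[0, 0, 0], [0, 0, 0]],
  [[0, 0, 0], [0, 0, 0]],
  [[0, 0, 0], [0, 0, 0]],
  [[0, 0, 0], [0, 0, 0]],
  [[0, 0, 0], [0, 0, 0]],
], fingers=-1, grip_force=100)

```text
t: 4.5
tool_pos: [0.5461, -0.0725, 0.3734]
tool_rot: [2.447, 1.966, 0.007]
contact_force: [1.1, 0.2, 0.4]
opening: 0.0122
```

```bash
python3 - <<'E'
from h import *
c=W(-0.142,-0.07); print(c)
plan([((*c,0.3725),Rt(LY-0.1425))],1.5)
E
```

```text
[ 0.464  -0.0725]
t 4.5 p [ 0.5461 -0.0725  0.3734] lathe [[-0.0601 -0.0639]] z [ 0.0053  0.0001 -1.    ] yaw_y -0.21708376281635533 F [1.061  0.1977 0.4301] op 0.012198679536282375 q [-0.2675 -0.1045  1.8198  0.0015  1.4212 -0.0506]
[[-0.29, -1.34, 0.01], [0.0, -0.0, -0.0]], [[-0.29, -1.34, 0.01], [0.0, -0.0, -0.0]], [[-0.29, -1.34, 0.01], [0.0, -0.0, -0.0]], [[-0.29, -1.34, 0.01], [0.0, -0.0, -0.0]], [[-0.29, -1.34, 0.01], [0.0, -0.0, -0.0]], [[-0.29, -1.34, 0.01], [0.0, -0.0, -0.0]], 6
```

Emit:
jog_arm([
  [[-0.2, -0.8, 0.03], [0, 0, 0]],
  [[-0.3, -1.3, 0.03], [0, 0, 0]],
  [[-0.3, -1.3, 0.03], [0, 0, 0]],
])

```text
t: 4.8
tool_pos: [0.5112, -0.0731, 0.3734]
tool_rot: [2.444, 1.964, 0.012]
contact_force: [3.0, -0.3, 1.4]
opening: 0.0123
```

```bash
python3 - <<'E'
from h import *
c=W(-0.142,-0.07)
plan([((*c,0.3725),Rt(LY-0.1425))],1.5)
im=ctrl.get_image('side')
save('c2',cv2.resize(im[130:250,230:370],None,fx=5,fy=5,interpolation=2))
E
```

```text
t 4.8 p [ 0.5112 -0.0731  0.3734] lathe [[-0.0948 -0.0671]] z [ 0.0097 -0.0002 -1.    ] yaw_y -0.21654991864143247 F [ 3.0199 -0.2839  1.4393] op 0.012297949294252446 q [-0.2868 -0.192   1.8981  0.0026  1.4262 -0.0706]
[[-0.24, -1.16, 0.01], [0.1, -0.0, 0.0]], [[-0.24, -1.16, 0.01], [0.1, -0.0, 0.0]], [[-0.24, -1.16, 0.02], [0.1, -0.0, 0.0]], [[-0.24, -1.16, 0.02], [0.1, -0.0, 0.0]], 4
```

View pics/c2.png

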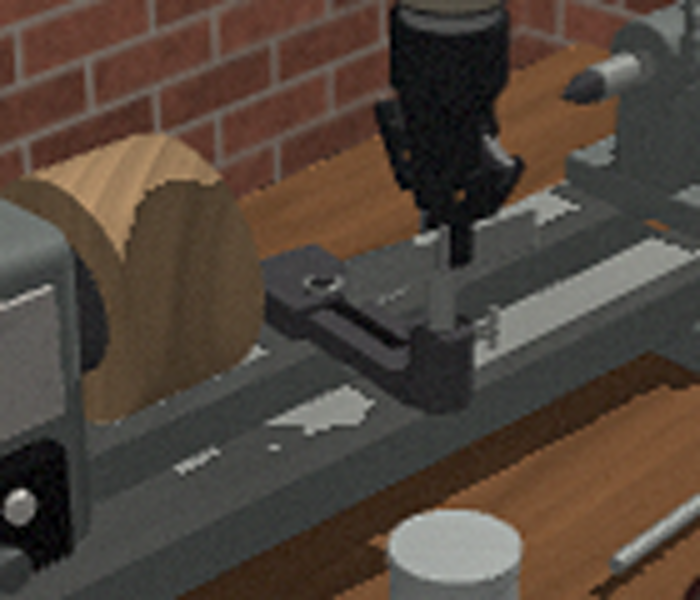

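The crop shows the rest following the grip: its socket is now at the front edge of the bed. I continue.

Emit:
jog_arm([
  [[-0.2, -1.2, 0.03], [0.1, 0, 0]],
  [[-0.2, -1.2, 0.03], [0.1, 0, 0]],
  [[-0.2, -1.2, 0.03], [0.1, 0, 0]],
  [[-0.2, -1.2, 0.03], [0.1, 0, 0]],
])

```text
t: 5.25
tool_pos: [0.4603, -0.0707, 0.3731]
tool_rot: [2.446, 1.964, 0.009]
contact_force: [3.2, -0.8, 0.9]
opening: 0.0125
```

```bash
python3 - <<'E'
from h import *
plan([((*W(-0.143,-0.03),0.3725),Rt(LY-0.05)),((*W(-0.143,0.119),0.3725),Rt(LY))],1.7)
im=ctrl.get_image('side')
save('c3',cv2.resize(im[130:250,230:370],None,fx=5,fy=5,interpolation=2))
E
```

```text
t 5.25 p [ 0.4603 -0.0707  0.3731] lathe [[-0.1458 -0.0684]] z [ 0.0077  0.0001 -1.    ] yaw_y -0.21737617700706396 F [ 3.1829 -0.8217  0.866 ] op 0.012514934763834949 q [-0.313  -0.3261  2.0079  0.0025  1.4525 -0.0959]
[[1.28, -0.09, 0.02], [0.1, -0.0, -1.8]], [[1.28, -0.05, 0.02], [0.1, -0.0, -1.8]], [[1.28, -0.01, 0.02], [0.1, -0.0, -1.8]], 3
[[1.65, -0.08, 0.0], [0.0, 0.0, -0.3]], [[1.65, -0.07, 0.0], [0.0, 0.0, -0.3]], [[1.65, -0.06, 0.0], [0.0, 0.0, -0.3]], [[1.65, -0.06, 0.0], [0.0, 0.0, -0.3]], [[1.65, -0.05, 0.0], [0.0, 0.0, -0.3]], [[1.66, -0.04, 0.0], [0.0, 0.0, -0.3]], [[1.66, -0.03, 0.0], [0.0, 0.0, -0.3]], [[1.66, -0.02, 0.0], [0.0, 0.0, -0.3]], [[1.66, -0.01, 0.0], [0.0, 0.0, -0.3]], 9
```

View pics/c3.png

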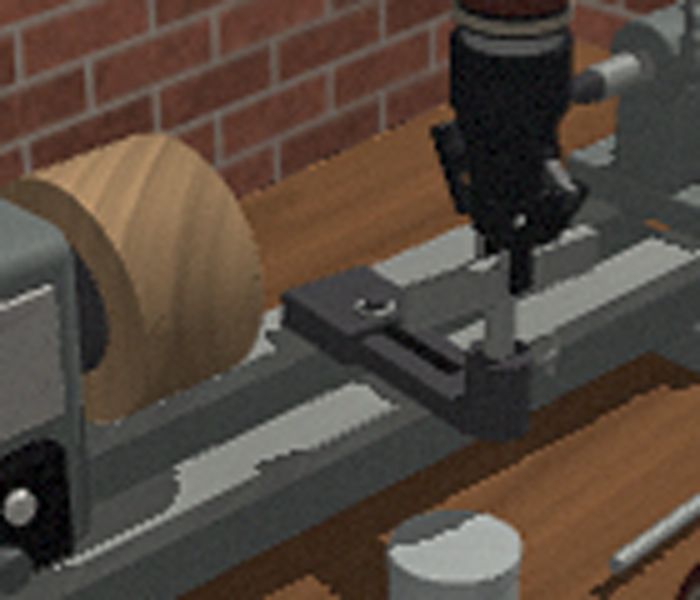

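Emit:
jog_arm([
  [[1.0, -0.05, 0.02], [0.1, 0, -1.8]],
  [[1.3, -0.05, 0.02], [0.1, 0, -1.8]],
  [[1.3, 0, 0.02], [0.1, 0, -1.8]],
  [[1.5, -0.05, 0.02], [0, 0, -0.6]],
  [[1.6, -0.05, 0.02], [0, 0, -0.3]],
])

```text
t: 5.8
tool_pos: [0.4686, -0.0024, 0.3735]
tool_rot: [2.33, 2.097, -0.005]
contact_force: [-0.4, -2.3, 4.0]
opening: 0.0122
```

```bash
python3 - <<'E'
from h import *
plan([((*W(-0.143,0.119),0.3725),Rt(LY))],1.7)
im=ctrl.get_image('side')
save('c4',cv2.resize(im[130:250,210:350],None,fx=5,fy=5,interpolation=2))
E
```

```text
t 5.8 p [ 0.4686 -0.0024  0.3735] lathe [[-0.1426  0.0003]] z [ 0.0023 -0.0073 -1.    ] yaw_y -0.10493039617932962 F [-0.4346 -2.2798  3.9921] op 0.01224654244388605 q [-0.1626 -0.3168  2.0001 -0.0069  1.4548 -0.0569]
[[1.7, -0.06, 0.0], [0.0, 0.1, -0.2]], [[1.7, -0.05, 0.0], [0.0, 0.1, -0.2]], [[1.7, -0.04, 0.01], [0.0, 0.1, -0.2]], [[1.7, -0.04, 0.01], [0.0, 0.1, -0.2]], [[1.7, -0.03, 0.01], [0.0, 0.1, -0.2]], [[1.7, -0.02, 0.01], [0.0, 0.1, -0.2]], [[1.7, -0.01, 0.01], [0.0, 0.1, -0.2]], 7
```

View pics/c4.png

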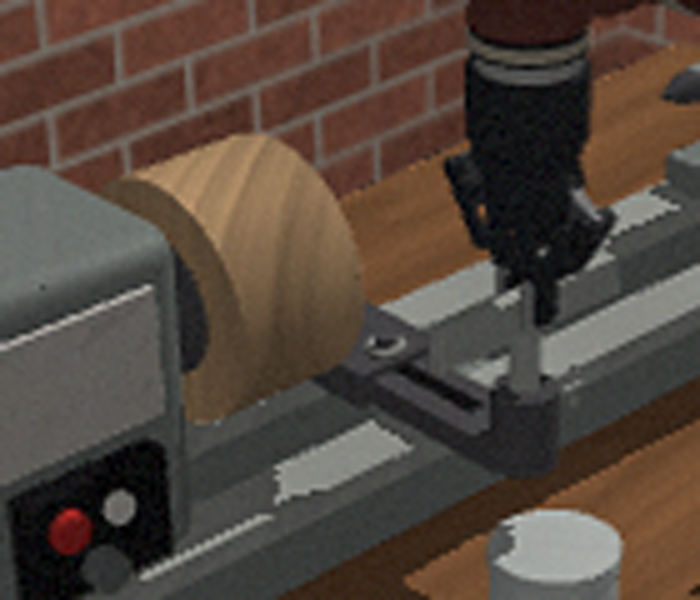

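Emit:
jog_arm([
  [[1.7, -0.05, 0.03], [0, 0.1, -0.2]],
  [[1.7, -0.05, 0.03], [0, 0.1, -0.2]],
  [[1.7, -0.05, 0.03], [0, 0.1, -0.2]],
  [[1.7, -0.05, 0.03], [0, 0.1, -0.2]],
  [[1.5, -0.05, 0.03], [0, 0.1, -0.2]],
])

```text
t: 6.35
tool_pos: [0.4756, 0.0865, 0.3734]
tool_rot: [2.303, 2.13, 0.002]
contact_force: [0.7, -3.4, 3.0]
opening: 0.0123
```

```bash
python3 - <<'E'
from h import *
plan([((*W(-0.143,0.119),0.3725),Rt(LY))],1.2)
im=ctrl.get_image('side')
save('c5',cv2.resize(im[130:250,190:330],None,fx=5,fy=5,interpolation=2))
save('t5',ctrl.get_image('top')[60:300,100:500])
E
```

```text
t 6.35 p [0.4756 0.0865 0.3734] lathe [[-0.1423  0.0895]] z [ 0.004  -0.0023 -1.    ] yaw_y -0.07833393190705805 F [ 0.7129 -3.3725  3.0373] op 0.012278172524406973 q [ 0.0264 -0.277   1.9688 -0.0024  1.4458  0.1051]
[[0.98, -0.03, 0.03], [0.1, 0.0, -0.1]], [[0.98, -0.03, 0.03], [0.1, 0.0, -0.1]], [[0.98, -0.03, 0.03], [0.1, 0.0, -0.1]], 3
```

View pics/c5.png

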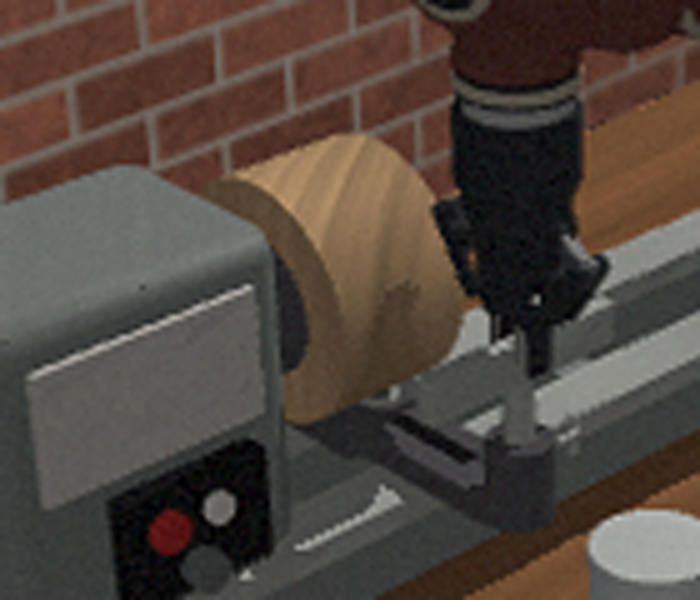

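Emit:
jog_arm([
  [[1.0, -0.05, 0.03], [0.1, 0, -0.1]],
  [[1.0, -0.05, 0.03], [0.1, 0, 0]],
  [[0.9, -0.05, 0.03], [0.1, 0, 0]],
  [[0, 0, 0.02], [0, 0, 0]],
])

```text
t: 6.85
tool_pos: [0.4769, 0.1172, 0.3734]
tool_rot: [2.301, 2.136, -0.003]
contact_force: [-1.3, -0.3, 3.7]
opening: 0.0121
```

```bash
python3 - <<'E'
from h import *
plan([((*W(-0.143,0.119),0.3725),Rt(LY))],1.2)
im=ctrl.get_image('side')
save('c6',cv2.resize(im[130:250,180:320],None,fx=5,fy=5,interpolation=2))
t=ctrl.get_image('top');save('t6',cv2.resize(t[70:220,200:400],None,fx=4,fy=4,interpolation=2))
E
```

```text
t 6.85 p [0.4769 0.1172 0.3734] lathe [[-0.1432  0.1202]] z [ 0.0002 -0.0027 -1.    ] yaw_y -0.07466391935877555 F [-1.2719 -0.3431  3.6681] op 0.012140901794061295 q [ 0.0899 -0.2552  1.9512 -0.0027  1.4456  0.1649]
[[-0.12, 0.02, 0.09], [0.0, 0.2, -0.0]], 1
```

View pics/c6.png

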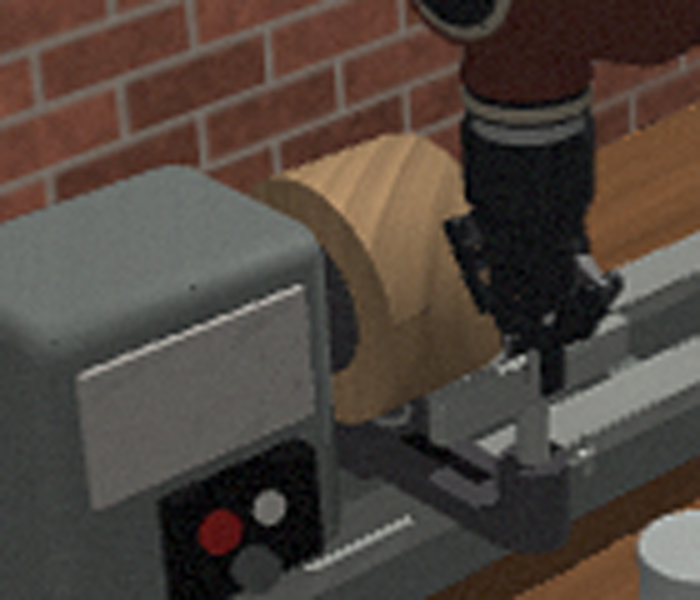

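View pics/t6.png

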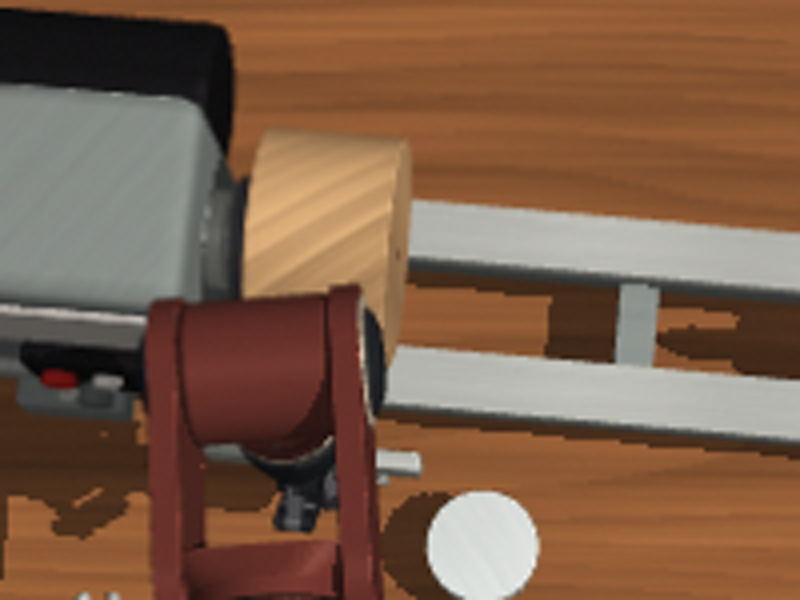

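The bar shows on both sides of the wrist, top (253,184) to (305,186), roughly parallel to the bed. I release with a narrow opening and lift.

Emit:
jog_arm([
  [[0, 0, 0], [0, 0, 0]],
  [[0, 0, 0], [0, 0, 0]],
  [[0, 0, 0], [0, 0, 0]],
  [[0, 0, 0], [0, 0, 0]],
], fingers=-0.35)

```text
t: 7.35
tool_pos: [0.4759, 0.1165, 0.37]
tool_rot: [-2.301, -2.135, 0.009]
contact_force: [-0.1, 0.4, 0.0]
opening: 0.0279
```

Emit:
jog_arm([
  [[0, 0, -0.5], [0, 0, 0]],
  [[0, 0, -1.0], [0, 0, 0]],
  [[0, -0.1, -2.0], [0, 0, 0]],
  [[0, -0.3, -3.0], [0, 0, 0]],
  [[0, -1, -3.0], [0, 0, 0]],
])

```text
t: 7.85
tool_pos: [0.4619, 0.1172, 0.4642]
tool_rot: [-2.297, -2.129, 0.023]
contact_force: [1.0, -0.0, 1.2]
opening: 0.028
```

```bash
python3 - <<'E'
from h import *
st()
im=ctrl.get_image('side')
save('c7',cv2.resize(im[130:250,180:320],None,fx=5,fy=5,interpolation=2))
t=ctrl.get_image('top');save('t7',cv2.resize(t[120:220,220:340],None,fx=6,fy=6,interpolation=2))
E
```

```text
t 7.85 p [0.4619 0.1172 0.4642] lathe [[-0.1582  0.119 ]] z [-0.0172 -0.0028 -0.9998] yaw_y -0.07558131065411555 F [ 1.0116 -0.0445  1.224 ] op 0.027988226222630377 q [ 0.0923 -0.3365  1.8657 -0.0012  1.6298  0.1678]
```

View pics/c7.png

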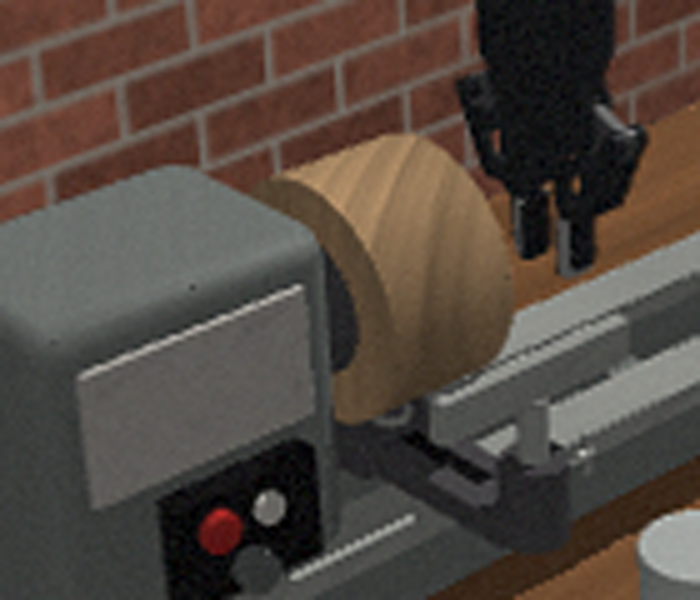

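View pics/t7.png

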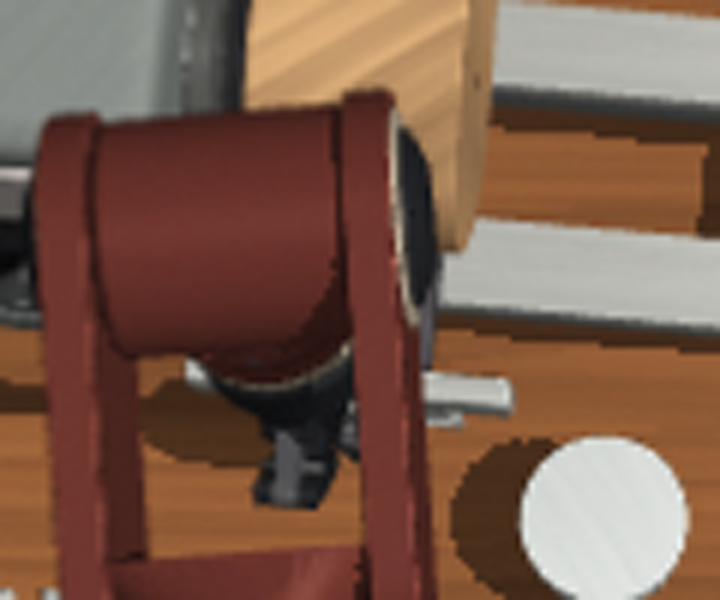

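The rest is free and upright on the ways, with 10 cm of air between fingers and bar. I now back off and reorient: jaws open along y and tilted, so that two fingertips push on the bar and the body stays clear of the wood.

```bash
cat >> h.py <<'E'
def Rp(a,s,yaw=LY):
    y=s*np.array([-np.sin(yaw),np.cos(yaw),0]); z=np.array([np.sin(a)*np.cos(yaw),np.sin(a)*np.sin(yaw),-np.cos(a)]); return R.from_matrix(np.c_[np.cross(y,z),y,z])
E
python3 - <<'E'
from h import *
p,r=st()
for s in (1,-1): print(s,(r.inv()*Rp(0.436,s)).as_rotvec(degrees=True))
px=[(220+u/6-.5,120+v/6-.5) for u,v in [(188,364),(513,378),(512,406)]]
B=onz('top',px,.225);print(B,L(B))
plan([((*W(-0.25,0.119),0.45),Rp(0.436,1))],3)
E
```

```text
t 7.95 p [0.4619 0.1174 0.4693] lathe [[-0.1582  0.1193]] z [-0.0067 -0.0017 -1.    ] yaw_y -0.07496030943309734 F [ 0.384  -0.7449  0.3878] op 0.027869203571868263 q [ 0.0928 -0.3406  1.8605 -0.0011  1.6286  0.1677]
1 [-19.9863 -19.7849 -88.3936]
-1 [-19.785   19.9864  88.3969]
[[0.4837 0.192  0.225 ]
 [0.479  0.0437 0.225 ]
 [0.4661 0.0439 0.225 ]] [[-0.1421  0.1953]
 [-0.1357  0.047 ]
 [-0.1486  0.0463]]
t 7.95 p [0.4619 0.1174 0.4693] lathe [[-0.1582  0.1193]] z [-0.0067 -0.0017 -1.    ] yaw_y -0.07496030943309734 F [ 0.384  -0.7449  0.3878] op 0.027869203571868263 q [ 0.0928 -0.3406  1.8605 -0.0011  1.6286  0.1677]
[[-0.0, -0.65, 0.14], [-1.4, -1.4, -6.3]], [[0.07, -0.65, 0.12], [-1.4, -1.4, -6.3]], [[0.15, -0.64, 0.11], [-1.4, -1.4, -6.3]], [[0.22, -0.63, 0.09], [-1.4, -1.4, -6.3]], [[0.29, -0.6, 0.06], [-1.4, -1.4, -6.3]], [[0.36, -0.57, 0.04], [-1.4, -1.4, -6.3]], [[0.42, -0.52, 0.02], [-1.4, -1.4, -6.3]], [[0.47, -0.48, -0.01], [-1.4, -1.4, -6.3]], [[0.52, -0.42, -0.03], [-1.4, -1.4, -6.3]], [[0.56, -0.36, -0.05], [-1.4, -1.4, -6.3]], [[0.6, -0.29, -0.07], [-1.4, -1.4, -6.3]], [[0.62, -0.22, -0.1], [-1.4, -1.4, -6.3]], [[0.64, -0.15, -0.12], [-1.4, -1.4, -6.3]], [[0.65, -0.08, -0.13], [-1.4, -1.4, -6.3]], 14
```

Emit:
jog_arm([
  [[0, -2.5, 0], [0, 0, 0]],
  [[0, -2.5, 0], [0, 0, 0]],
  [[0, -2.5, 0.3], [0, 0, -6]],
  [[0, -1, 0.3], [0, 0, -8]],
  [[0, 0, 0.3], [0, 0, -8]],
  [[0, 0, 0], [0, 0, -8]],
  [[0, 0, 0], [0, 0, -8]],
  [[0, 0, 0], [0, 0, -8]],
])

```text
t: 8.75
tool_pos: [0.3737, 0.1226, 0.4621]
tool_rot: [-1.239, -2.886, 0.002]
contact_force: [0.0, -0.9, -0.6]
opening: 0.0275
```

```bash
python3 - <<'E'
from h import *
plan([((*W(-0.255,0.119),0.45),Rp(0.436,1))],3)
E
```

```text
t 8.75 p [0.3737 0.1226 0.4621] lathe [[-0.2466  0.1179]] z [-0.0011 -0.0011 -1.    ] yaw_y 0.7596493258483167 F [ 0.0326 -0.8865 -0.6395] op 0.027479002940711282 q [ 0.1276 -0.5706  2.0321 -0.0009  1.6813 -0.6322]
[[0.1, -0.07, 0.17], [-1.3, -3.4, -5.9]], [[0.12, -0.06, 0.17], [-1.3, -3.4, -5.9]], [[0.13, -0.05, 0.16], [-1.3, -3.4, -5.9]], [[0.15, -0.04, 0.15], [-1.3, -3.4, -5.9]], [[0.16, -0.03, 0.14], [-1.3, -3.4, -5.9]], [[0.17, -0.02, 0.13], [-1.3, -3.4, -5.9]], [[0.18, -0.0, 0.12], [-1.3, -3.4, -5.9]], 7
```

Emit:
jog_arm([
  [[0.1, -0.1, 0.2], [-1.3, -3.4, -6]],
  [[0.1, -0.1, 0.2], [-1.3, -3.4, -6]],
  [[0.1, 0, 0.2], [-1.3, -3.4, -6]],
  [[0.1, 0, 0.2], [-1.3, -3.4, -6]],
  [[0.2, 0, 0.1], [-1.3, -3.4, -6]],
  [[0.2, 0, 0.1], [-1.3, -3.4, -6]],
  [[0.2, 0, 0.1], [-1.3, -3.4, -6]],
  [[0, 0, 0], [0, 0, 0]],
], fingers=1)

```text
t: 9.55
tool_pos: [0.3652, 0.1244, 0.4471]
tool_rot: [0.043, 2.694, -0.028]
contact_force: [0.1, -0.4, -0.4]
opening: 0.0851
```

```bash
python3 - <<'E'
from h import *
plan([((*W(-0.255,0.119),0.40),Rp(0.436,1)),((*W(-0.255,0.119),0.351),Rp(0.436,1))],3)
im=ctrl.get_image('side')
save('c8',cv2.resize(im[130:250,180:320],None,fx=5,fy=5,interpolation=2))
t=ctrl.get_image('top');save('t8',cv2.resize(t[120:220,220:340],None,fx=6,fy=6,interpolation=2))
E
```

```text
t 9.55 p [0.3652 0.1244 0.4471] lathe [[-0.2552  0.119 ]] z [ 0.4322 -0.027  -0.9014] yaw_y 1.535537502799703 F [ 0.129  -0.3775 -0.3503] op 0.08514743494460886 q [ 0.1617 -0.721   2.1613 -0.1011  1.2648 -1.3677]
[[1.01, 0.03, 2.13], [0.1, 0.3, 1.2]], [[1.0, 0.01, 2.13], [0.1, 0.3, 1.2]], 2
[[1.03, 0.0, 2.22], [0.0, 0.0, 0.0]], [[1.03, 0.0, 2.22], [0.0, 0.0, 0.0]], 2
```

View pics/c8.png

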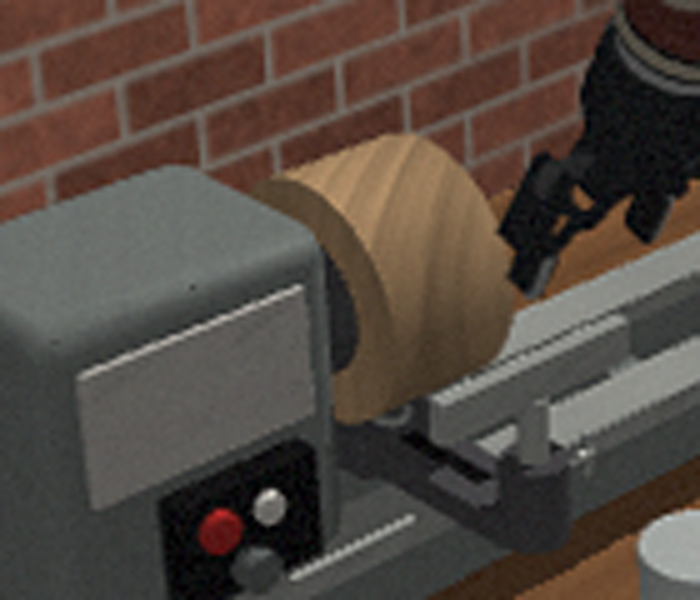

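View pics/t8.png

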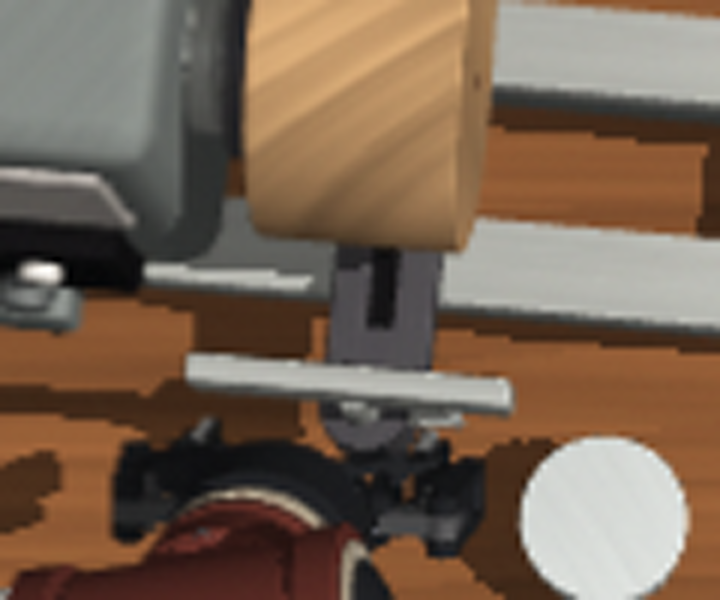

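```bash
python3 - <<'E'
from h import *
px=[(220+u/6-.5,120+v/6-.5) for u,v in [(187,355),(188,383),(513,378),(512,406),(250,230),(465,250)]]
B=onz('top',px,.225);l=L(B);print(l)
c=l[:4].mean(0);d=(l[0]+l[1]-l[2]-l[3])/2;print('bar centre',c,'len',np.linalg.norm(d),'yaw',-d[0]/d[1],'rim',l[4:].mean(0))
E
```

```text
[[-0.138   0.1962]
 [-0.1508  0.1943]
 [-0.1357  0.047 ]
 [-0.1486  0.0463]
 [-0.0775  0.1739]
 [-0.0784  0.0746]]
bar centre [-0.1433  0.121 ] len 0.14862454305562048 yaw 0.01495009775014936 rim [-0.0779  0.1243]
```

Emit:
jog_arm([
  [[1.0, 0, 2.1], [0.1, 0.3, 1.2]],
  [[1.0, 0, 2.1], [0.1, 0.3, 1.2]],
  [[0, 0, 0], [0, 0, 0]],
])

```text
t: 9.95
tool_pos: [0.3661, 0.1239, 0.4015]
tool_rot: [0.115, 2.704, -0.019]
contact_force: [-0.4, 0.9, 0.0]
opening: 0.0852
```

```bash
python3 - <<'E'
from h import *
plan([((*W(-0.255,0.119),0.351),Rp(0.436,1))],3)
E
```

```text
t 9.95 p [0.3661 0.1239 0.4015] lathe [[-0.2542  0.1186]] z [ 0.4206 -0.0312 -0.9067] yaw_y 1.4867414273765234 F [-0.4316  0.8715  0.0454] op 0.08523536636927792 q [ 0.1606 -0.7046  2.2254 -0.1056  1.1978 -1.3077]
[[1.1, 0.01, 2.27], [0.0, -0.0, -0.3]], [[1.1, 0.01, 2.27], [0.0, -0.0, -0.3]], 2
```

Emit:
jog_arm([
  [[1.0, 0, 2.2], [0, 0, -0.3]],
  [[1.0, 0, 2.2], [0, 0, -0.3]],
  [[0.1, 0, 0.2], [0, 0, 0]],
  [[0, 0, 0], [0, 0, 0]],
])

```text
t: 10.35
tool_pos: [0.3683, 0.1242, 0.3549]
tool_rot: [0.105, 2.701, -0.021]
contact_force: [0.4, 0.2, 1.0]
opening: 0.0851
```

```bash
python3 - <<'E'
from h import *
plan([((*W(-0.235,0.121),0.351),Rp(0.436,1))],3)
im=ctrl.get_image('side')
save('c9',cv2.resize(im[130:250,200:340],None,fx=5,fy=5,interpolation=2))
t=ctrl.get_image('top');save('t9',cv2.resize(t[120:220,220:340],None,fx=6,fy=6,interpolation=2))
E
```

```text
t 10.35 p [0.3683 0.1242 0.3549] lathe [[-0.2521  0.119 ]] z [ 0.424  -0.0314 -0.9051] yaw_y 1.4934464598896167 F [0.4169 0.2098 0.9532] op 0.08512049665687317 q [ 0.1605 -0.6738  2.2849 -0.1108  1.1043 -1.3041]
[[-1.38, 0.2, 1.08], [0.0, 0.2, -0.2]], 1
```

View pics/c9.png

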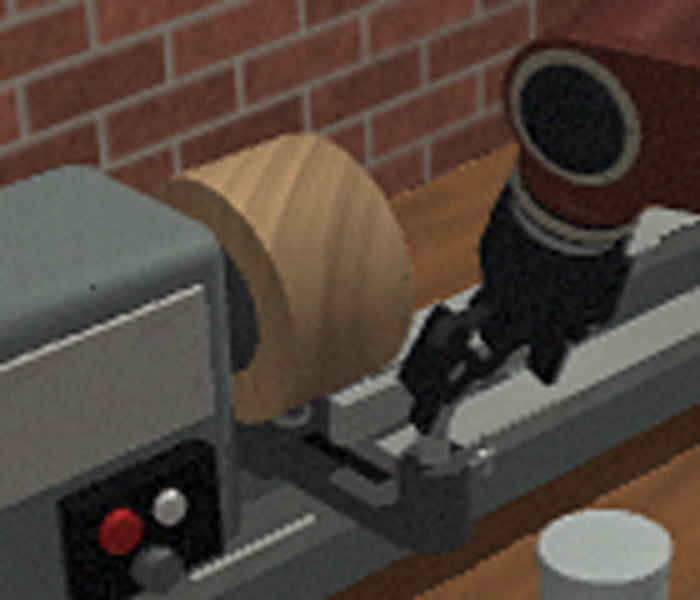

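View pics/t9.png

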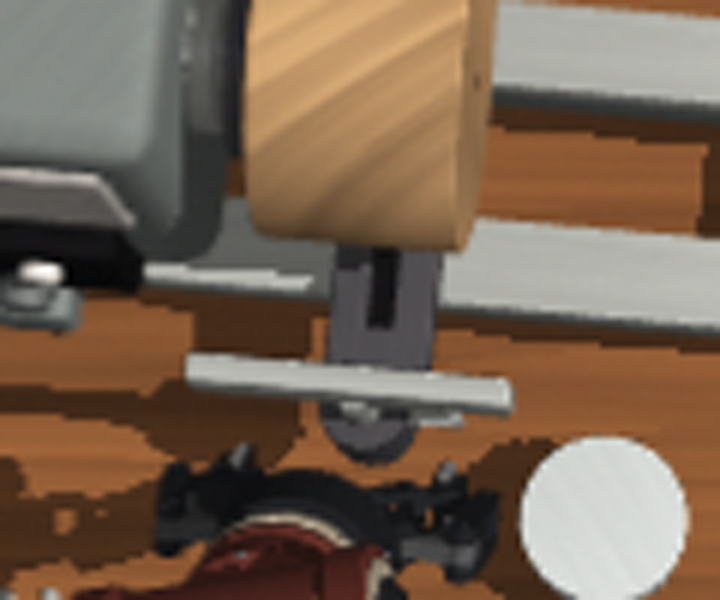

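The fingertips, top (260,196) and (295,198), straddle the post in front of the bar. I advance to contact.

Emit:
jog_arm([
  [[-0.7, 0.2, 0.6], [0, 0.2, -0.2]],
  [[-0.9, 0, 0.5], [0, 0, 0]],
  [[-0.2, 0, 0.1], [0, 0, 0]],
])

```text
t: 10.75
tool_pos: [0.3914, 0.1249, 0.358]
tool_rot: [0.101, 2.695, -0.019]
contact_force: [0.2, 0.0, 0.1]
opening: 0.0853
```

```bash
python3 - <<'E'
from h import *
plan([((*W(-0.215,0.121),0.351),Rp(0.436,1))],1)
im=ctrl.get_image('side')
save('c10',cv2.resize(im[130:250,200:340],None,fx=5,fy=5,interpolation=2))
t=ctrl.get_image('top');save('t10',cv2.resize(t[120:220,220:340],None,fx=6,fy=6,interpolation=2))
E
```

```text
t 10.75 p [0.3914 0.1249 0.358 ] lathe [[-0.2291  0.1214]] z [ 0.4293 -0.0297 -0.9027] yaw_y 1.496686282882452 F [0.1675 0.0232 0.1363] op 0.08528580167177856 q [ 0.1519 -0.6004  2.2379 -0.1077  1.0712 -1.3134]
[[-0.49, -0.02, 0.62], [0.1, 0.3, -0.0]], [[-0.49, -0.02, 0.61], [0.1, 0.3, -0.0]], 2
```

View pics/c10.png

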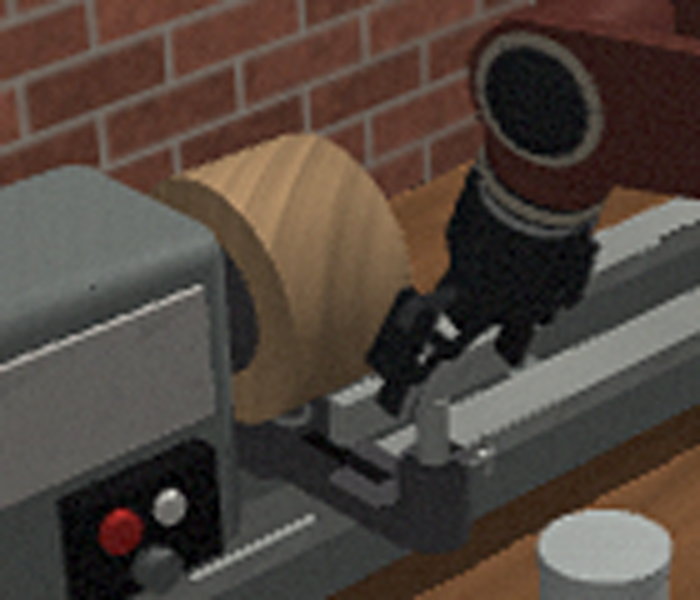

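View pics/t10.png

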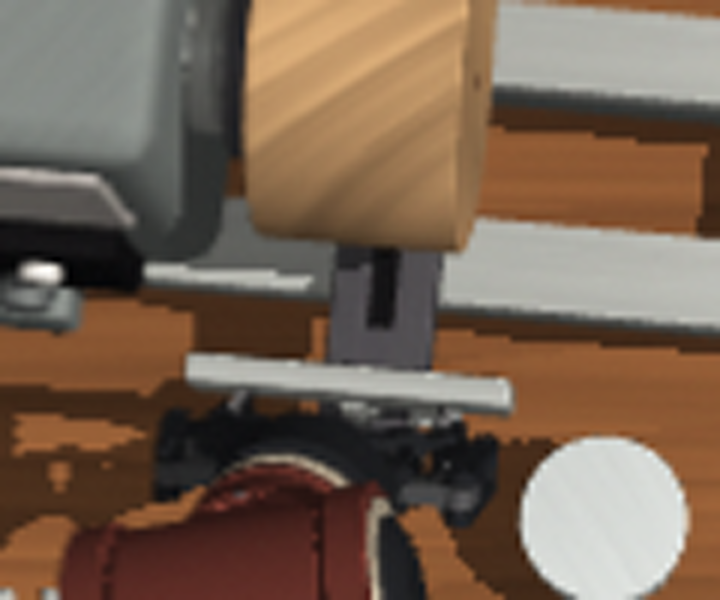

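Emit:
jog_arm([
  [[0.5, 0, 0.8], [0, 0.2, 0]],
  [[0, 0, 0], [0, 0, 0]],
])

```text
t: 11.05
tool_pos: [0.3896, 0.125, 0.3484]
tool_rot: [0.101, 2.698, -0.019]
contact_force: [-0.3, 0.5, 0.2]
opening: 0.0853
```

Emit:
jog_arm([
  [[-0.6, 0, 0.4], [0, 0, 0]],
  [[-0.6, 0, 0.4], [0, 0, 0]],
  [[-0.6, 0, 0.4], [0, 0, 0]],
])

```text
t: 11.35
tool_pos: [0.4112, 0.1237, 0.3454]
tool_rot: [0.1, 2.699, -0.018]
contact_force: [-3.3, 0.4, 3.6]
opening: 0.0853
```

```bash
python3 - <<'E'
from h import *
plan([((*W(-0.190,0.122),0.351),Rp(0.436,1))],1)
im=ctrl.get_image('side')
save('c11',cv2.resize(im[130:250,200:340],None,fx=5,fy=5,interpolation=2))
t=ctrl.get_image('top');save('t11',cv2.resize(t[120:220,220:340],None,fx=6,fy=6,interpolation=2))
E
```

```text
t 11.35 p [0.4112 0.1237 0.3454] lathe [[-0.2093  0.1217]] z [ 0.4258 -0.0285 -0.9044] yaw_y 1.4974128291994435 F [-3.3084  0.3642  3.5578] op 0.08534108865939442 q [ 0.1405 -0.5279  2.2135 -0.1029  1.0257 -1.322 ]
[[-0.66, 0.01, 0.11], [0.1, 0.1, -0.0]], [[-0.66, 0.01, 0.11], [0.1, 0.1, -0.0]], [[-0.66, 0.01, 0.1], [0.1, 0.1, -0.0]], 3
```

View pics/c11.png

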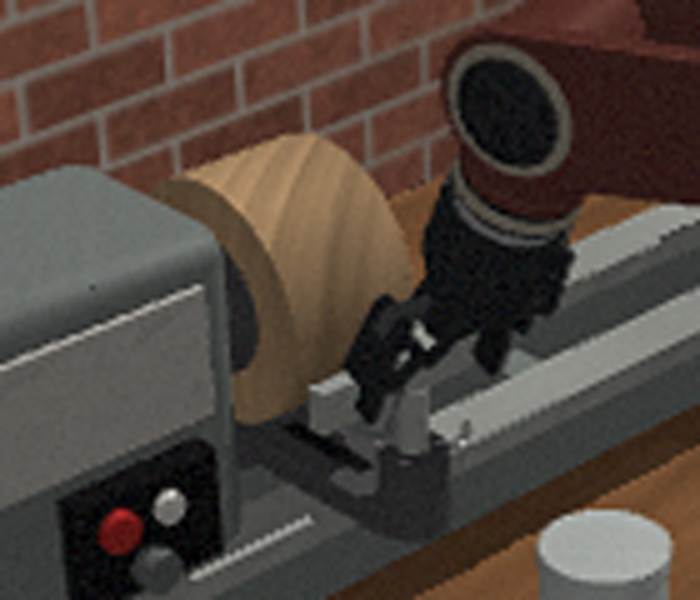

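View pics/t11.png

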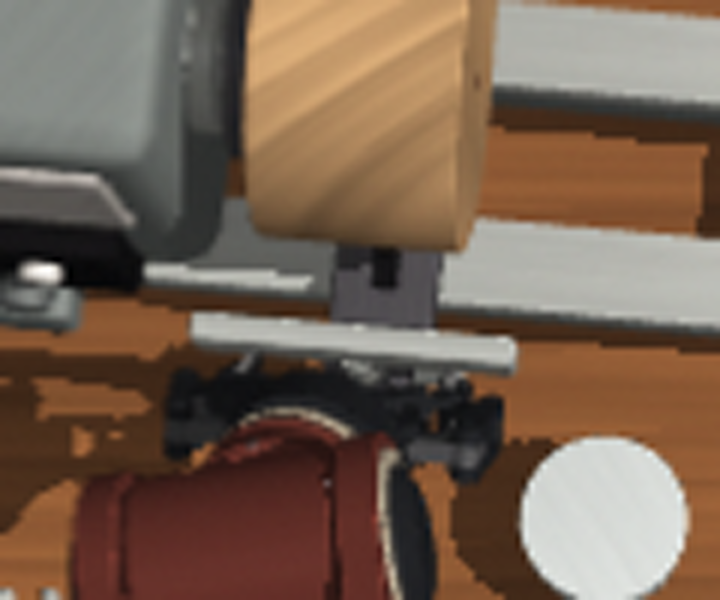

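```bash
cat >> h.py <<'E'
def bar(c):
    px=[(220+u/6-.5,120+v/6-.5) for u,v in c]
    l=L(onz('top',px,.225));c=l.mean(0);d=(l[0]+l[1]-l[2]-l[3])/2;print(l,'centre',c,'len',np.linalg.norm(d),'yaw',-d[0]/d[1],'rear gap to -0.0785:',-0.0785-(c[0]+.007))
E
python3 - <<'E'
from h import *
bar([(192,315),(192,343),(517,342),(516,371)])
E
```

```text
[[-0.1193  0.196 ]
 [-0.1322  0.1946]
 [-0.119   0.0468]
 [-0.1324  0.046 ]] centre [-0.1257  0.1209] len 0.148902463798585 yaw 0.00044888946250963536 rear gap to -0.0785: 0.04022518927720593
```

The bar is now square (yaw 0.000), with a gap of about 40 mm. I keep pushing.

Emit:
jog_arm([
  [[-0.6, 0, 0.2], [0, 0, 0]],
  [[-0.6, 0, 0.2], [0, 0, 0]],
  [[-0.6, 0, 0.2], [0, 0, 0]],
])

```text
t: 11.75
tool_pos: [0.4309, 0.122, 0.3455]
tool_rot: [0.101, 2.704, -0.019]
contact_force: [-2.4, -0.5, -0.6]
opening: 0.0853
```

```bash
python3 - <<'E'
from h import *
plan([((*W(-0.180,0.122),0.349),Rp(0.436,1))],0.5)
im=ctrl.get_image('side')
save('c12',cv2.resize(im[130:250,200:340],None,fx=5,fy=5,interpolation=2))
t=ctrl.get_image('top');save('t12',cv2.resize(t[120:220,220:340],None,fx=6,fy=6,interpolation=2))
E
```

```text
t 11.75 p [0.4309 0.122  0.3455] lathe [[-0.1895  0.1215]] z [ 0.4211 -0.0292 -0.9065] yaw_y 1.4968599981404243 F [-2.3832 -0.4624 -0.6066] op 0.08527933823620881 q [ 0.1295 -0.4681  2.1737 -0.0986  1.0099 -1.3325]
[[-0.34, 0.02, 0.03], [0.0, -0.0, -0.0]], [[-0.34, 0.02, 0.03], [0.0, -0.0, -0.0]], [[-0.34, 0.02, 0.03], [0.0, -0.0, -0.0]], 3
```

View pics/c12.png

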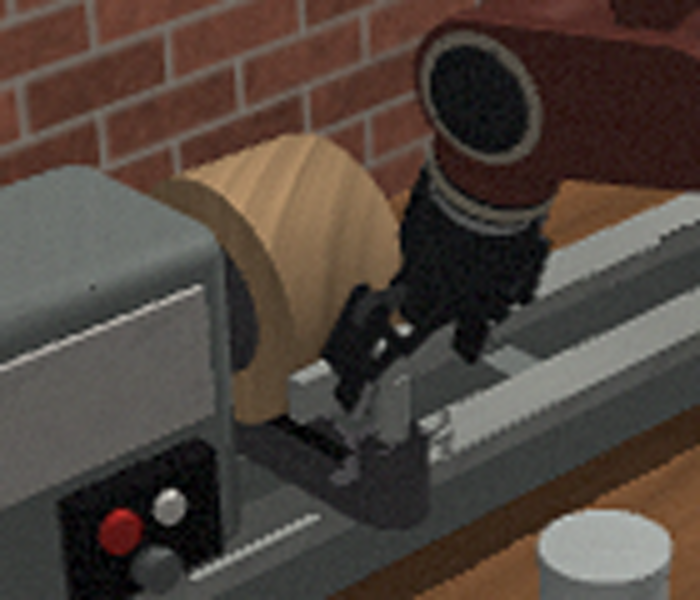

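View pics/t12.png

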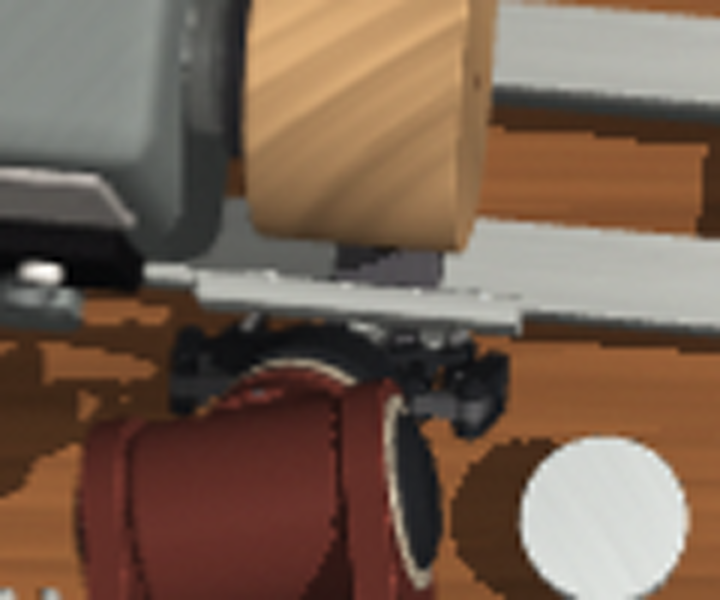

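```bash
python3 - <<'E'
from h import *
bar([(196,273),(197,302),(521,300),(520,331)])
E
```

```text
[[-0.0996  0.1964]
 [-0.1131  0.1944]
 [-0.0994  0.0468]
 [-0.1138  0.0459]] centre [-0.1065  0.1209] len 0.14904226789277214 yaw -0.001738614380801939 rear gap to -0.0785: 0.020978808570020782
```

Emit:
jog_arm([
  [[-0.4, 0, 0.1], [0, 0, 0]],
  [[-0.4, 0, 0.1], [0, 0, 0]],
  [[0, 0, 0], [0, 0, 0]],
])

```text
t: 12.15
tool_pos: [0.44, 0.1212, 0.3472]
tool_rot: [0.101, 2.703, -0.02]
contact_force: [-0.2, -0.4, -0.2]
opening: 0.0852
```

```bash
python3 - <<'E'
from h import *
st()
t=ctrl.get_image('top');save('t13',cv2.resize(t[120:220,220:340],None,fx=6,fy=6,interpolation=2))
E
```

```text
t 12.15 p [0.44   0.1212 0.3472] lathe [[-0.1804  0.1214]] z [ 0.4216 -0.0296 -0.9063] yaw_y 1.49651877562881 F [-0.1859 -0.3682 -0.1725] op 0.08519940060621707 q [ 0.1248 -0.4436  2.1541 -0.0971  1.004  -1.3369]
```

View pics/t13.png

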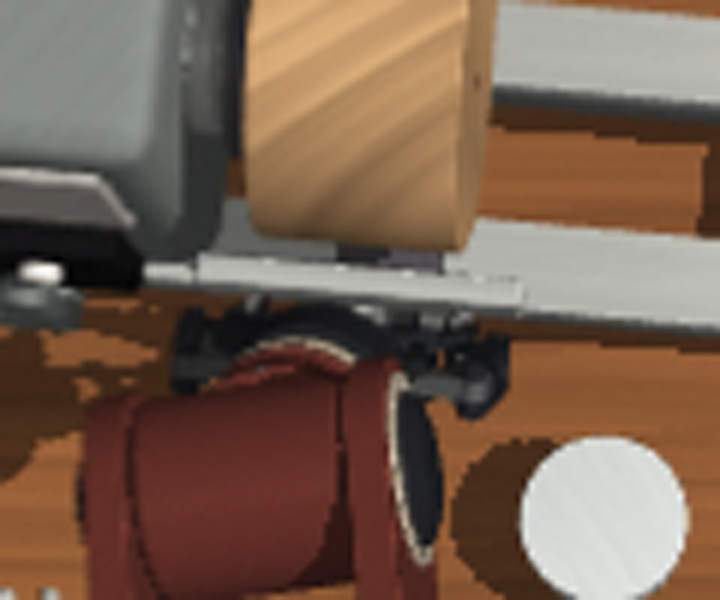

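```bash
python3 - <<'E'
from h import *
bar([(199,253),(199,283),(522,280),(521,311)])
E
```

```text
[[-0.0902  0.1961]
 [-0.1042  0.1945]
 [-0.0901  0.0473]
 [-0.1045  0.0464]] centre [-0.0972  0.1211] len 0.14850076121858236 yaw -0.0008266152166006113 rear gap to -0.0785: 0.011743029553304377
```

Gap is about 10–12 mm, yaw about 0, y within 3 mm. I back straight off.

Emit:
jog_arm([
  [[0.5, 0, -0.2], [0, 0, 0]],
  [[1.0, 0, -0.5], [0, 0, 0]],
  [[1.5, 0, -0.8], [0, 0, 0]],
  [[1.5, 0, -1.0], [0, 0, 0]],
  [[0, 0, -3], [0, 0, 0]],
  [[0, 0, -3], [0, 0, 0]],
  [[0, 0, 0], [0, 0, 0]],
])

```text
t: 12.9
tool_pos: [0.3593, 0.1269, 0.4087]
tool_rot: [0.101, 2.695, -0.018]
contact_force: [0.5, -0.5, 1.4]
opening: 0.0854
```

```bash
python3 - <<'E'
from h import *
st()
im=ctrl.get_image('side')
save('c14',cv2.resize(im[130:250,200:340],None,fx=5,fy=5,interpolation=2))
t=ctrl.get_image('top');save('t14',cv2.resize(t[120:220,220:340],None,fx=6,fy=6,interpolation=2));save('t14f',t)
E
```

```text
t 12.9 p [0.3593 0.1269 0.4087] lathe [[-0.2612  0.1211]] z [ 0.4296 -0.0289 -0.9025] yaw_y 1.4967710154763056 F [ 0.5394 -0.5295  1.4011] op 0.08543753739451264 q [ 0.1725 -0.7281  2.2273 -0.1095  1.2105 -1.3074]
```

View pics/c14.png

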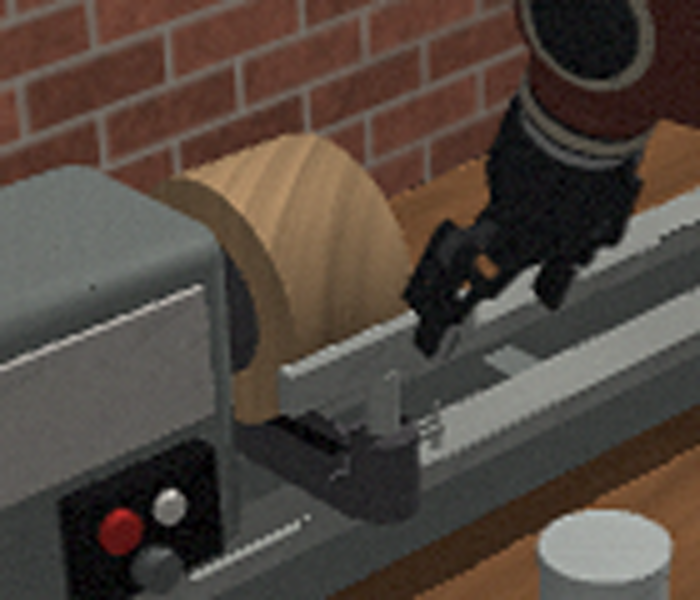

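View pics/t14.png

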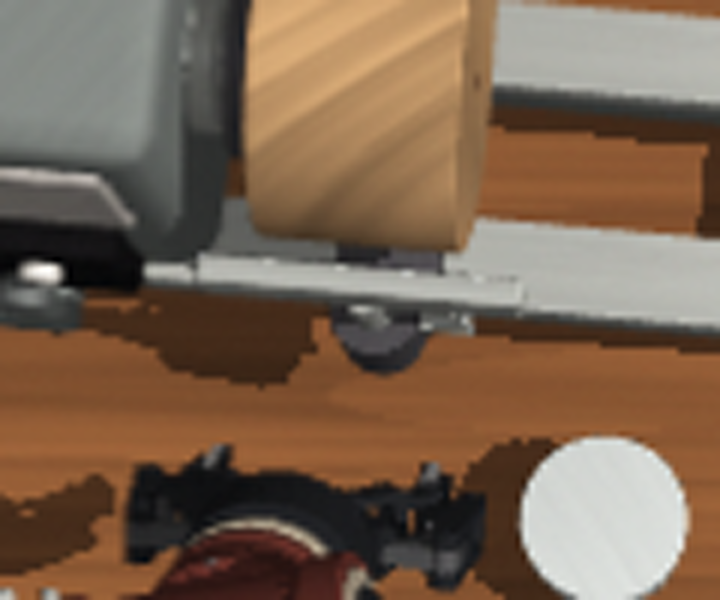

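View pics/t14f.png

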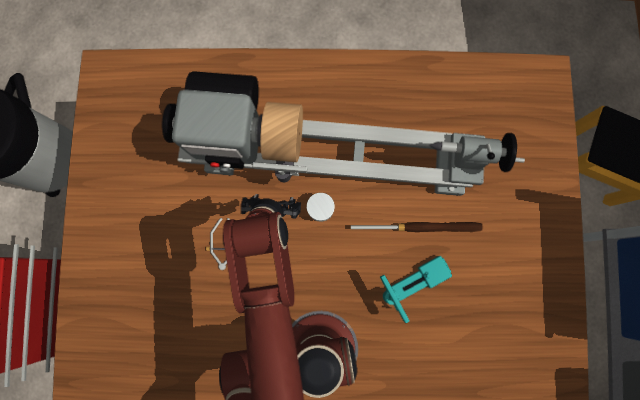

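After backing off, the bar is unchanged in the top view (corners at crop (199,253) and (522,280)). The rest stands upright, and the tin, gouge and calipers are where they were. I hand in.

```bash
python3 -c "
from station import ctrl
print(ctrl.finish_job())"
```

```text
the job is handed in; nothing more can be done
None
```

The rest is set in front of the rim with a gap of about 10–12 mm, and the job was handed in at about 13 s of the 61 s; the hand-in gives no verdict.

- **Slide and release:** I gripped the bar from above, drew the rest forward and slid it round the blank. I let go of it with the bar's rear face about 57 mm before the rim, its middle within 3 mm of the blank's middle and its yaw 0.015 rad.
- **Push in:** I then pushed the bar from the front with two spread, tilted fingertips and backed off.

**Last checks:**
- **Position:** the last measurement was just before backing off. It gave a rear-face gap of 11.7 mm to the measured rim, or about 10 mm to the rim position from the given dimensions. The middle was 1 to 3 mm off the blank's middle and the yaw about -0.001 rad. The picture after backing off showed the bar in the same place.
- **Contact:** measured wrist forces stayed below about 5 N and there was no sign of touching the blank, headstock or tailstock.
- **Other things:** the rest looked flat on the ways. The tin and gouge showed no shift in the last top view; of the calipers, half hidden by the arm, the visible part had not moved.

No check failed. The only disagreement was about 2 mm between the measured rim and the rim from the given dimensions, which is within the calibration error.

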